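Fit the bottle carrier on the shaker's twin pins and load it

ROBOT

A 6-joint arm with a two-finger parallel gripper is mounted at the origin on a cart in front of the work surface, level with it; the furniture and walls round the work are solid. World frame = base frame: x ahead of the robot, y to its left, z up, the work surface at z = 0. Lengths are in m, angles in rad, forces in N, time in s.
With the tool pointing down it reaches from about 0.325 to 0.85 m from the base axis. Payload 4.4 kg.
Tool frame: the origin (TCP) lies midway between the tips of the shut fingers; the grasp point (between the pads) lies 19 mm behind it (grip_point_offset is the distance from the TCP to the grasp point, in m); z points along the fingers, y is the direction in which the jaws open and shut (so a half turn about z gives the same grasp; the last joint's range is limited). The gripper opens to 94 mm and grips with 3 to 60 N. Pads are 16 mm wide; open, the fingers measure 119 mm over their backs; the gripper's body (75 mm by 177 mm) begins 78 mm behind the grasp point.
Start: joints at [0.994, 0.207, 1.542, -0, 1.393, -0.15], TCP at [0.238, 0.523, 0.205] pointing down, gripper open.
Joint ranges: [-2.73, 2.73], [-0.86, 2.22], [0.23, 2.46], [-1.11, 4.25], [0.08, 2.63], [-2.82, 2.82]. Speed limits (rad/s): [2.79, 2.79, 3.14, 3.14, 3.14, 3.14].

INTERFACE

Orientations are given as a unit quaternion [x, y, z, w].
In Python, from plant import * gives the robot as it stands. The module is installed in compiled form; this text tells all that it offers.
- The arm moves only by the shell command python3 -m crank 'ROWS' [FORCE]. ROWS is a JSON object of lists of equal length, an entry for each row: "offset": the shift along the tool's x, y, z in mm, a list of three; "twist": the turn, a rotation vector about the tool's x, y, z in rad, a list of three; "fingers": the opening, from -1 (shut) to 1 (fully open), so that 0 is half open. A call has 1 to 20 rows; each row shifts and turns the commanded pose from where the row before left it, along the tool's axes as they then stand; what a row does not reach is not made up. A row lasts 1/12 s, in which the tool goes at most 41.7 mm and 7.16 degrees, less where a joint would pass 70% of its speed; a pose out of reach is approached as far as the arm can. A call with a gripper value outside its range is refused whole. The fingers move at their own pace and stop on an object; FORCE is the grip in N (left out, the last holds). Time passes only in rows, so rows that do not move let the fingers close. It gives the time, the measured TCP pose, the force and the opening at its end, in the units of the state.
- read_state(): the state, without advancing time (a new reading comes with each control period).
- capture(name): name is "side" or "top"; returns (picture, depth): 400x640x3 uint8, red, green, blue; 400x640 float32, m along the optical axis (not along the pixel's ray), 0 where there is no reading.
- camera_params(name): a dict with "fx", "fy", "cx", "cy" (pixels), "world_from_camera" (4x4, takes a point from camera to world coordinates). Camera axes: x right, y down, z forward; pixel columns grow to the right and rows downward; lengths in m; the calibration is good to about 2 mm. A picture is of the moment at which its call begins. camera_params takes no time and is no camera call.
- finish_job(): hands the job in, once; it reports no verdict.
The state is a dict: "time": time; "joints": joint angles; "qvel": joint speeds; "joint_torque": joint torques, N m; "ee_pos": TCP position; "eef_rot": TCP orientation; "wrist_force": force on the tool from outside, world axes, zero at the start; "wrist_torque": the same for the moment, N m; "opening": opening from 0.0 (shut) to 1.0 (fully open).
Only numpy, scipy, OpenCV 4.12 (cv2) and the standard library are available. Lean on these libraries where they do the work, as an engineer would, in place of code of your own. Each camera call takes 0.05 s, during which the arm holds its last target.

TASK

Hang the drilled carrier plate by its two holes over both pins of the shaker platform and press it down past the spring clips until it sits flat on the platform. Only then stand the dropper bottle that stands alone on the open worktop upright in the carrier's square socket, right down on its floor, and let go. Leave the sample bottle, the small white dish and the marker pen where they are.

Things in the scene. Friction and masses are not known exactly. Their poses are not given: they have to be found in the camera images.
- platform (a point): Centre of the top face of the shaker's aluminium platform, midway between its two upright pins, 75 mm above the worktop; z up, y along the line through the pins. The shaker is fixed: grey casing 170 (x) x 240 (y) x 58 mm high, platform above it 125 x 246 mm.
- pin_a (a point): Tip of the steel pin at y = +65 mm, x = 0 in the platform's frame (the other stands at y = -65 mm). Both are upright, 10 mm in diameter and 32 mm tall; the uppermost 10 mm taper to 3.6 mm diameter.
- clip_a (a point): Spring clip pair at y = +96 mm in the platform's frame (another at -96 mm): two steel strips 23 mm tall face each other across x, gap 20 mm at this point 11 mm above the platform, flared mouth above. The carrier's ears stop on them about 15 mm above the platform; roughly 5 to 15 N downward in all snaps both ears in, then it lies flat and stays.
- socket (a point): Centre, half-way up, of the grey square socket amid the loose carrier plate, which lies flat on the worktop at the start. Socket: 48 x 48 mm outside (flat sides facing x and y: grasp here), 38 x 38 mm inside, 25 mm high, open on top, its floor is the plate. This point is 12.5 mm above the plate's top, 20.5 mm above its underside. z up, y along the line of the holes.
- hole_a (a point): Hole at y = +65 mm, x = 0 in the socket's frame, at the plate's underside (the other at y = -65 mm): 12 mm through holes. The carrier is an aluminium plate 100 (x) x 170 (y) x 8 mm, with a 24 mm wide ear at each y end, 210 mm over the ears, about 0.3 kg. It fits either way round: half a turn makes no difference.
- bottle_mid (a point): Centre, half-way up, of the loose dropper bottle: a small amber glass bottle with a black cap and rubber teat, 107 mm tall, standing upright and alone on the open worktop, not the similar one by the reagent bottles far right (this point is 53.5 mm above its foot). Glass body 32 to 33 mm diameter, straight to about 50 mm above the foot; cap above about 26 mm. About 0.06 kg. z up.
- sample_bottle: Bystander: clear stubby glass bottle without cap, 58 mm diameter, 103 mm tall; origin at the centre of its underside, z up.
- evap_dish: Bystander: small white porcelain dish, 86 mm diameter, 34 mm high; origin at the centre of its underside, z up.
- marker_pen: Bystander: marker pen lying on the worktop, 135 mm long, 17 mm thick; origin at the middle of its underside, z up.
Not all that is in view belongs to the job. What is meant by the part that bears bottle_mid is not blue, green or purple, and is the larger of those in its own colour.

How it is judged:
On the way, in this order (a step that is already met when the one before it is completed fails the run):
1. the carrier is on both pins, pressed down flat on the platform, while the dropper bottle is still away from it (horizontal distance between socket and platform below 0.005 m and z of socket in the frame of platform between 0.018 and 0.023 m and angle between the y axis of socket and the y axis of platform, either way round below 0.06 rad and angle between socket's own z axis and vertical below 0.03 rad and horizontal distance between bottle_mid and socket above 0.08 m), for 0.2 s.
2. the dropper bottle stands in the carrier's socket (horizontal distance between socket and platform below 0.005 m and z of socket in the frame of platform between 0.018 and 0.023 m and angle between the y axis of socket and the y axis of platform, either way round below 0.06 rad and angle between socket's own z axis and vertical below 0.03 rad and horizontal distance between bottle_mid and socket below 0.012 m and z of bottle_mid in the frame of socket between 0.036 and 0.045 m and angle between bottle_mid's own z axis and vertical below 0.2 rad), for 0.2 s.
At the end, for the whole second after the job is handed in: Carrier on both pins: within 5 mm of the platform centre, 0.06 rad of the pin line, level to 0.03 rad, underside within 2.5 mm of the platform. Bottle on the socket floor (height within 4 mm, centre within 12 mm, tilt under 0.2 rad). All released and at rest (all of step 2 and linear speed of each of carrier, dropper_bottle below 0.02 m/s); the robot touches nothing.
It fails at once if the sample bottle is shoved or knocked over (distance of sample_bottle from where it was at the start of the episode above 0.04 m or angle between sample_bottle's own z axis and vertical above 0.6 rad).
It fails at once if the small white dish is shoved or knocked over (distance of evap_dish from where it was at the start of the episode above 0.04 m or angle between evap_dish's own z axis and vertical above 0.6 rad).
It fails at once if the marker pen is shoved (distance of marker_pen from where it was at the start of the episode above 0.04 m).
It also fails if it takes over 64 s, if anything falls off the work surface, if the arm or the gripper's body presses on something with over 40 N, if the wrist force passes 120 N, or if a joint passes its speed limit or range.

## Working session

There is one attempt and no reset: what is moved stays moved. The work goes in short steps, Python scripts to look and compute and a shell command to move; the robot and the scene stay as the last step left them, time stands still between calls to the robot, and variables do not carry over. Pictures are saved under pics/ and viewed, and the job is handed in when it is done.

```bash
mkdir -p pics; python3 - <<'E'
from plant import *
import cv2,numpy as np
print(read_state())
for n in("side","top"):
    p,d=capture(n); cv2.imwrite(f"pics/{n}0.png",p[:,:,::-1]); np.savez(f"{n}0.npz",p=p,d=d)
    print(n,camera_params(n))
E
```

```text
{'time': 0.0, 'joints': array([ 9.93470783e-01,  2.07403426e-01,  1.54293901e+00, -2.79427308e-05,
        1.39348746e+00, -1.50475096e-01]), 'qvel': array([-2.06990753e-03,  7.84278552e-04, -2.06890354e-04,  6.79862757e-04,
       -9.87979238e-05,  3.29325111e-04]), 'joint_torque': array([ 9.38803851e-05, -3.70880234e+01, -2.81415886e+01,  6.99556363e-02,
        3.58302786e-02, -1.59664955e-04]), 'ee_pos': array([0.23761692, 0.52272577, 0.20430731]), 'eef_rot': array([ 2.11806089e-01,  9.77311071e-01, -1.05025982e-03, -3.85291380e-04]), 'wrist_force': array([-0.90761864,  0.3446567 , -0.15517195]), 'wrist_torque': array([ 0.00832947, -0.04743406, -0.00405078]), 'opening': 0.997528966453007}
side {'fx': 482.52708880581525, 'fy': 482.52708880581525, 'cx': 321.29735386167397, 'cy': 210.75104311035943, 'world_from_camera': array([[ 0.9998626 , -0.01256996, -0.01080668,  0.58418806],
       [ 0.00420734, -0.43813554,  0.89889908, -1.50716594],
       [-0.01603392, -0.89882103, -0.43802245,  0.80376257],
       [ 0.        ,  0.        ,  0.        ,  1.        ]])}
top {'fx': 372.8981579905573, 'fy': 372.8981579905573, 'cx': 316.5197057880492, 'cy': 198.01112964714062, 'world_from_camera': array([[-0.02704651, -0.99157236,  0.12669938,  0.41248471],
       [-0.99950249,  0.0288821 ,  0.01267281, -0.05147883],
       [-0.01622535, -0.12629359, -0.99186021,  1.25062225],
       [ 0.        ,  0.        ,  0.        ,  1.        ]])}
```

View pics/side0.png

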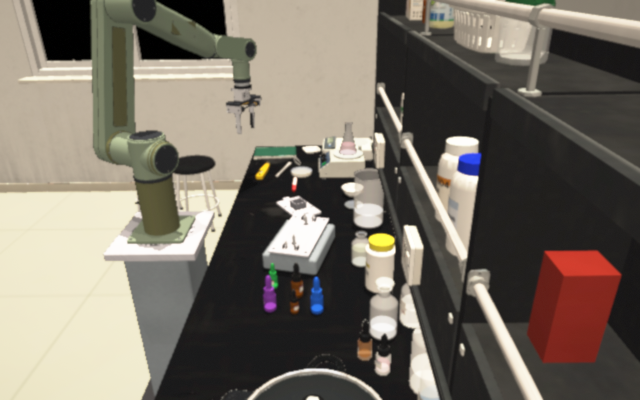

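View pics/top0.png

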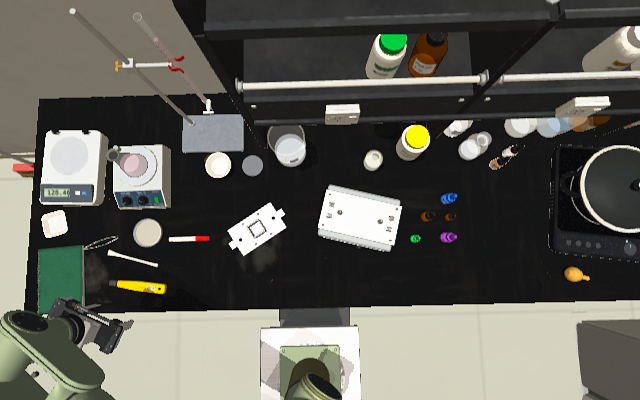

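The side view shows the carrier at about (298,207), the shaker at (300,243) and a bottle cluster at (295,290). The top view shows the carrier at (257,228), the platform at (360,217), and two amber bottles at (427,216) and (450,216). I'll zoom in and get point clouds.

```bash
cat > h.py <<'E'
from plant import *
import cv2,numpy as np
def cloud(n,d):
    c=camera_params(n); v,u=np.mgrid[:400,:640]
    P=np.stack([(u-c['cx'])/c['fx']*d,(v-c['cy'])/c['fy']*d,d,np.ones_like(d)],-1)
    W=P@np.array(c['world_from_camera']).T
    W[d==0]=np.nan
    return W[...,:3]
def ray(n,u,v,z):
    c=camera_params(n);M=np.array(c['world_from_camera'])
    r=M[:3,:3]@np.array([(u-c['cx'])/c['fx'],(v-c['cy'])/c['fy'],1]);o=M[:3,3]
    return o+r*(z-o[2])/r[2]
def proj(n,X):
    c=camera_params(n);M=np.linalg.inv(np.array(c['world_from_camera']))
    p=M[:3,:3]@np.array(X)+M[:3,3]
    return c['fx']*p[0]/p[2]+c['cx'],c['fy']*p[1]/p[2]+c['cy']
E
python3 - <<'E'
from h import *
t=np.load('top0.npz');s=np.load('side0.npz')
a=cv2.resize(t['p'][170:270,200:300],None,fx=5,fy=5,interpolation=cv2.INTER_CUBIC)
cv2.imwrite('pics/c1.png',a[:,:,::-1])
a=cv2.resize(t['p'][170:260,310:470],None,fx=5,fy=5,interpolation=cv2.INTER_CUBIC)
cv2.imwrite('pics/c2.png',a[:,:,::-1])
a=cv2.resize(s['p'][190:320,230:390],None,fx=4.5,fy=4.5,interpolation=cv2.INTER_CUBIC)
cv2.imwrite('pics/c3.png',a[:,:,::-1])
for n,f in(('top',t),('side',s)):
    W=cloud(n,f['d'])
    pts={'top':[(257,228),(250,240),(360,217),(340,212),(427,216),(450,216),(416,238),(448,238),(449,199),(148,233),(373,160)],'side':[(298,207),(300,243),(296,280),(294,305),(270,300),(273,280),(317,300)]}[n]
    for u,v in pts: print(n,u,v,W[v,u].round(3))
E
```

```text
top 257 228 [0.476 0.165 0.012]
top 250 240 [0.437 0.189 0.009]
top 360 217 [ 0.498 -0.172  0.078]
top 340 212 [ 0.513 -0.108  0.107]
top 427 216 [ 0.496 -0.384  0.067]
top 450 216 [ 0.495 -0.462  0.051]
top 416 238 [ 0.428 -0.345  0.068]
top 448 238 [ 0.425 -0.445  0.068]
top 449 199 [ 0.548 -0.458  0.067]
top 148 233 [0.469 0.526 0.018]
top 373 160 [ 0.675 -0.218  0.099]
side 298 207 [0.476 0.142 0.017]
side 300 243 [ 0.502 -0.234  0.075]
side 296 280 [ 0.499 -0.408  0.059]
side 294 305 [ 0.496 -0.48   0.03 ]
side 270 300 [ 0.433 -0.469  0.039]
side 273 280 [ 0.43  -0.361  0.028]
side 317 300 [ 0.557 -0.48   0.045]
```

View pics/c1.png

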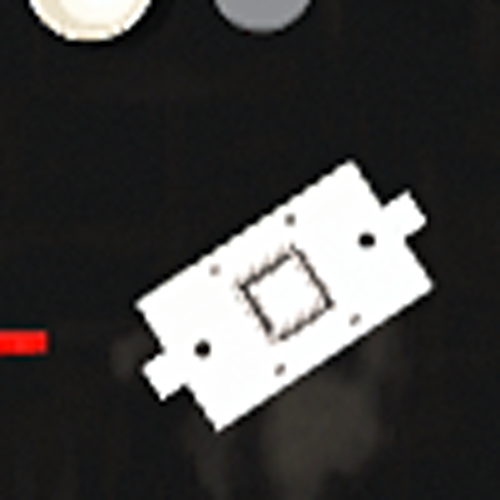

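View pics/c2.png

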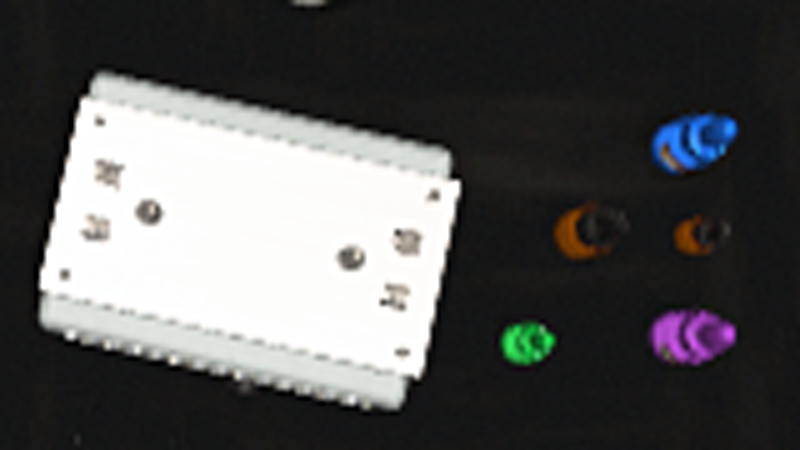

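View pics/c3.png

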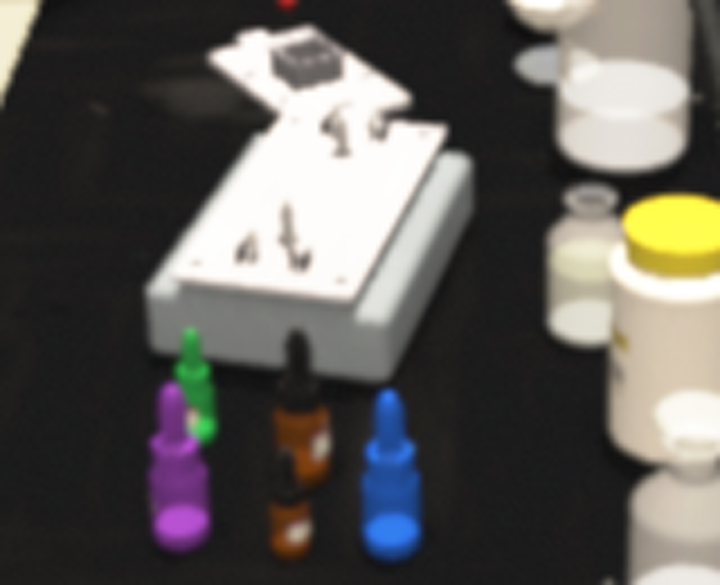

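```bash
python3 - <<'E'
from h import *
t=np.load('top0.npz');s=np.load('side0.npz')
p=t['p'];g=cv2.cvtColor(p,cv2.COLOR_RGB2GRAY)
def rect(mask,z,name):
    cs,_=cv2.findContours(mask,cv2.RETR_EXTERNAL,cv2.CHAIN_APPROX_NONE)
    c=max(cs,key=cv2.contourArea)
    W=np.array([ray('top',u,v,z)[:2] for u,v in c[:,0]],np.float32)
    r=cv2.minAreaRect(W*1000); m=cv2.moments(W.reshape(-1,1,2)*1000)
    print(name,'rect',r,'centroid',m['m10']/m['m00'],m['m01']/m['m00'])
m=np.zeros((400,640),np.uint8); m[195:262,222:294]=(g[195:262,222:294]>110)*255
m=cv2.morphologyEx(m,cv2.MORPH_CLOSE,np.ones((7,7))); rect(m,.008,'carrier')
# holes dark blobs
def blob(u,v,r,z,name,f=lambda x:x<110):
    y0,x0=v-r,u-r; sub=g[y0:v+r+1,x0:u+r+1].astype(float)
    w=np.clip(np.median(sub)-sub-30,0,None); yy,xx=np.mgrid[y0:v+r+1,x0:u+r+1]
    U,V=(w*xx).sum()/w.sum(),(w*yy).sum()/w.sum(); print(name,U,V,ray('top',U,V,z).round(4)); return ray('top',U,V,z)
a=blob(273,218,4,.008,'holeR');b=blob(240,240,4,.008,'holeL');d=a-b
print('mid',(a+b)/2,'len',np.hypot(*d[:2]),'yaw of y',np.degrees(np.arctan2(-d[0],d[1]))) 
# pins: seen from top with pin tip & base; use side and top depths
W=cloud('top',t['d'])
for u0,v0 in((339,212),(380,221)):
    sub=W[v0-6:v0+7,u0-6:u0+7]; z=sub[...,2]; k=z>.095
    print('pin top',k.sum(),sub[k].mean(0), z[k].max(), np.argwhere(k).mean(0)+[v0-6,u0-6])
W2=cloud('side',s['d'])
k=(W2[...,2]>.09)&(abs(W2[...,0]-.5)<.15)&(W2[...,1]<0)&(W2[...,1]>-.3)
n,l,st,c=cv2.connectedComponentsWithStats(k.astype(np.uint8))
for i in range(1,n):
    q=W2[l==i]; print('side',c[i],st[i],q.mean(0).round(4),q[:,2].max())
# platform
m=((abs(W[...,2]-.075)<.008)&(W[...,1]<0)&(W[...,1]>-.33)&(W[...,0]<.62)).astype(np.uint8)*255
m=cv2.morphologyEx(m,cv2.MORPH_CLOSE,np.ones((9,9)));rect(m,.075,'platform')
# bottle
for n,WW in(('top',W),('side',W2)):
    k=(np.hypot(WW[...,0]-.497,WW[...,1]+.39)<.03)&(WW[...,2]>.008)
    q=WW[k]
    for lo,hi in((.01,.03),(.03,.05),(.05,.07),(.07,.09),(.09,.12)):
        kk=(q[:,2]>lo)&(q[:,2]<hi)
        if kk.sum(): print(n,lo,kk.sum(),q[kk].min(0).round(4),q[kk].max(0).round(4))
E
```

```text
carrier rect ((474.9717102050781, 167.43714904785156), (103.92057800292969, 210.97190856933594), 32.20231628417969) centroid 474.9455820767304 167.26436503256372
holeR 272.89521800281295 217.612517580872 [0.5094 0.112  0.008 ]
holeL 240.08689558514365 239.35809390329362 [0.4401 0.2221 0.008 ]
mid [0.47476973 0.16706851 0.008     ] len 0.13010601219894394 yaw of y -147.81812010298674
pin top 8 [ 0.5134861  -0.10648552  0.10345843] 0.10775364064656023 [212.  339.5]
pin top 8 [ 0.48179474 -0.23231614  0.10346362] 0.10837651628678113 [221.125 380.875]
side [305.14285714 216.42857143] [303 212   5   9  21] [ 0.5141 -0.098   0.0973] 0.1060861941551301
side [312.5 215. ] [312 214   2   3   4] [ 0.5377 -0.0795  0.0929] 0.09657659346738046
side [293.375  236.5625] [292 234   4   6  16] [ 0.4833 -0.2341  0.098 ] 0.10767082722351962
side [285.5 241.7] [284 240   4   5  10] [ 0.4612 -0.2593  0.0949] 0.0969303253253585
side [295.         242.83333333] [294 241   3   5   6] [ 0.49   -0.269   0.0962] 0.09992559261849876
platform rect ((497.8433837890625, -169.84942626953125), (245.48631286621094, 124.87113952636719), 75.44478607177734) centroid 497.77639778196874 -169.84895626606138
top 0.01 16 [ 0.4827 -0.3876  0.0107] [ 0.5104 -0.3774  0.0287]
top 0.03 28 [ 0.4815 -0.403   0.0305] [ 0.5119 -0.3774  0.0483]
top 0.05 32 [ 0.4811 -0.4025  0.0503] [ 0.5101 -0.3791  0.0697]
top 0.07 20 [ 0.4859 -0.3947  0.0701] [ 0.5084 -0.3795  0.0891]
top 0.09 24 [ 0.4901 -0.4     0.0967] [ 0.5028 -0.3849  0.1085]
side 0.01 43 [ 0.4829 -0.4132  0.0102] [ 0.5137 -0.3976  0.0299]
side 0.03 86 [ 0.4833 -0.4114  0.0302] [ 0.5143 -0.3861  0.0498]
side 0.05 72 [ 0.4869 -0.409   0.0503] [ 0.5118 -0.3913  0.0696]
side 0.07 40 [ 0.49   -0.4101  0.0701] [ 0.5093 -0.3888  0.0889]
side 0.09 35 [ 0.4912 -0.4045  0.0901] [ 0.5051 -0.3894  0.1073]
```

Everything agrees with the sizes given. The hole spacing measures 130.1 mm, the pin spacing 129.7 mm and the carrier 104×211 mm.
- **Carrier:** (0.475, 0.167), hole line ψ = 32.2°.
- **Platform:** (0.4977, -0.1696), ψ ≈ -14.3°.
- **Bottle:** about (0.497, -0.395). It is the larger amber one.

I'm moving above the carrier with the jaws along carrier x.

```bash
cat >> h.py <<'E'
from scipy.spatial.transform import Rotation as R
def plan(x,y,z,jaw_deg):
    s=read_state(); q=R.from_quat(s['eef_rot']); M=q.as_matrix()
    a=np.radians(jaw_deg); yy=np.array([np.cos(a),np.sin(a),0])
    if yy@M[:,1]<0: yy=-yy
    zz=np.array([0,0,-1.]); T=np.stack([np.cross(yy,zz),yy,zz],1)
    rv=R.from_matrix(M.T@T).as_rotvec()
    d=np.array([x,y,z])-s['ee_pos']
    print('t',round(s['time'],2),'pos',s['ee_pos'].round(4),'jawang',np.degrees(np.arctan2(M[1,1],M[0,1])).round(2),'open',round(s['opening'],3),'F',s['wrist_force'].round(1),'j',s['joints'].round(2))
    print('offset_tool_mm (now axes)',(M.T@d*1000).round(1),'after twist',(T.T@d*1000).round(1),'twist',rv.round(4))
E
python3 -m crank '{"offset":[[-15,-10,0],[-25,-16,0],[-29,-18,0],[-29,-18,0],[-29,-18,0],[-29,-18,0],[-29,-18,0],[-29,-18,0],[-29,-18,0],[-29,-18,0],[-29,-18,0],[-29,-18,0],[-25,-15,0],[-8,-4,0],[0,0,0]],"twist":[[0,0,0],[0,0,0.04],[0,0,0],[0,0,0],[0,0,0],[0,0,0],[0,0,0],[0,0,0],[0,0,0],[0,0,0],[0,0,0],[0,0,0],[0,0,0],[0,0,0],[0,0,0]],"fingers":[1,1,1,1,1,1,1,1,1,1,1,1,1,1,1]}' 40
python3 -c "
from h import *
plan(.4749,.1671,.10,32.2)"
```

```text
time: 1.35
ee_pos: [0.4633, 0.1586, 0.2051]
eef_rot: [0.233, 0.972, -0.0, -0.0]
wrist_force: [0.1, 0.8, 1.2]
opening: 1.001
t 1.35 pos [0.4633 0.1586 0.2051] jawang 63.04 open 1.001 F [0.1 0.8 1.2] j [ 0.15  0.02  1.74  0.    1.37 -0.95]
offset_tool_mm (now axes) [ -6.5  12.9 105.1] after twist [  1.   14.4 105.1] twist [-5.000e-04 -4.000e-04  5.382e-01]
```

```bash

python3 -m crank '{"offset":[[-3,6,10],[-3.5,7,20],[0,0,25],[0,0,25],[0,0,25],[0,0,0],[0,0,0]],"twist":[[0,0,0.1],[0,0,0.11],[0,0,0.11],[0,0,0.11],[0,0,0.11],[0,0,0],[0,0,0]],"fingers":[1,1,1,1,1,1,1]}'
python3 - <<'E'
from h import *
plan(.4749,.1671,.012,32.2)
p,d=capture('top'); cv2.imwrite('pics/t1.png',cv2.resize(p[150:300,180:340],None,fx=4,fy=4,interpolation=cv2.INTER_CUBIC)[:,:,::-1])
E
```

```text
time: 1.93
ee_pos: [0.4723, 0.1692, 0.0991]
eef_rot: [0.48, 0.877, -0.001, -0.002]
wrist_force: [0.1, -0.4, 0.6]
opening: 1.001
t 1.93 pos [0.4723 0.1692 0.0991] jawang 32.57 open 1.001 F [ 0.1 -0.4  0.6] j [ 0.17  0.17  1.82  0.    1.15 -0.4 ]
offset_tool_mm (now axes) [-3.4  1.4 87.1] after twist [-3.2  1.1 87.1] twist [-0.004  -0.0022  0.0065]
```

View pics/t1.png

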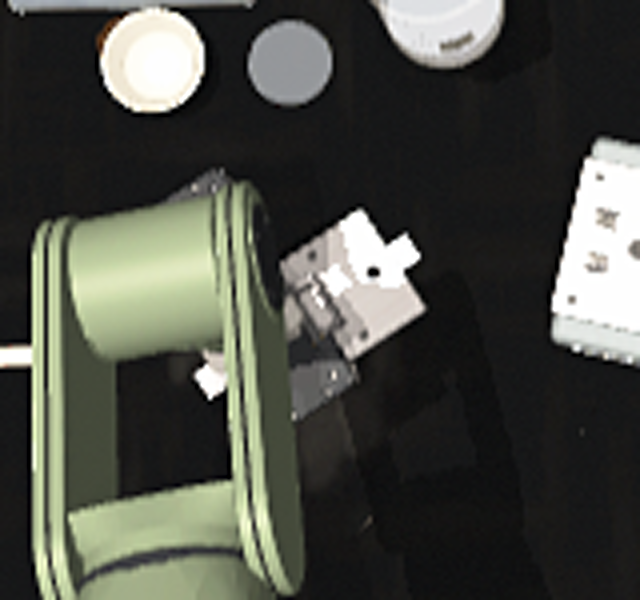

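The arm hides the left half of the carrier, and the jaws straddle the socket near (320,300) of the crop. Next is the descent.

```bash

python3 -m crank '{"offset":[[-3.2,1.1,10],[0,0,20],[0,0,20],[0,0,10],[0,0,0],[0,0,0],[0,0,0]],"twist":[[0,0,0.006],[0,0,0],[0,0,0],[0,0,0],[0,0,0],[0,0,0],[0,0,0]],"fingers":[1,1,1,1,1,1,1]}'
python3 -c "
from h import *
plan(.4749,.1671,.011,32.2)"
```

```text
time: 2.57
ee_pos: [0.4786, 0.1662, 0.0418]
eef_rot: [0.485, 0.875, 0.001, 0.001]
wrist_force: [-0.1, -0.2, 0.4]
opening: 1.001
t 2.57 pos [0.4786 0.1662 0.0418] jawang 31.98 open 1.001 F [-0.1 -0.2  0.4] j [ 0.16  0.26  1.85  0.    1.03 -0.39]
offset_tool_mm (now axes) [ 2.7 -2.8 30.8] after twist [ 2.7 -2.7 30.8] twist [ 0.0023  0.001  -0.0038]
```

```bash

python3 -m crank '{"offset":[[0,0,0],[0,0,0]],"twist":[[0,0,0],[0,0,0]],"fingers":[1,1]}'
python3 -m crank '{"offset":[[0,0,0],[0,0,0]],"twist":[[0,0,0],[0,0,0]],"fingers":[1,1]}'
python3 -c "
from h import *
plan(.4749,.1671,.011,32.2)"
```

```text
time: 2.73
ee_pos: [0.4785, 0.1662, 0.0417]
eef_rot: [0.485, 0.875, 0.001, 0.001]
wrist_force: [0.1, -0.6, -0.6]
opening: 1.001
time: 2.9
ee_pos: [0.4777, 0.1661, 0.041]
eef_rot: [0.485, 0.875, 0.0, 0.0]
wrist_force: [-0.3, -0.4, 0.3]
opening: 0.999
t 2.9 pos [0.4777 0.1661 0.041 ] jawang 31.97 open 0.999 F [-0.3 -0.4  0.3] j [ 0.16  0.26  1.85  0.    1.03 -0.39]
offset_tool_mm (now axes) [ 2.3 -1.9 30. ] after twist [ 2.3 -1.9 30. ] twist [ 0.0011  0.0004 -0.004 ]
```

```bash

python3 -m crank '{"offset":[[1.8,-1,5],[0,0,10],[0,0,8],[0,0,5],[0,0,0],[0,0,0],[0,0,0],[0,0,0],[0,0,0],[0,0,0]],"twist":[[0,0,-0.004],[0,0,0],[0,0,0],[0,0,0],[0,0,0],[0,0,0],[0,0,0],[0,0,0],[0,0,0],[0,0,0]],"fingers":[1,1,1,1,1,1,1,1,1,1]}'
python3 -c "
from h import *
plan(.4749,.1671,.011,32.2)"
```

```text
time: 3.73
ee_pos: [0.4759, 0.1671, 0.0128]
eef_rot: [0.483, 0.875, 0.0, 0.0]
wrist_force: [0.7, 0.3, 0.3]
opening: 1.001
t 3.73 pos [0.4759 0.1671 0.0128] jawang 32.2 open 1.001 F [0.7 0.3 0.3] j [ 0.17  0.31  1.86 -0.    0.97 -0.4 ]
offset_tool_mm (now axes) [ 0.5 -0.8  1.8] after twist [ 0.5 -0.8  1.8] twist [ 0.0007  0.0003 -0.    ]
```

Good alignment. Now closing at 40 N.

```bash

python3 -m crank '{"offset":[[0.5,-0.8,1],[0,0,0],[0,0,0],[0,0,0],[0,0,0],[0,0,0],[0,0,0],[0,0,0]],"twist":[[0,0,0],[0,0,0],[0,0,0],[0,0,0],[0,0,0],[0,0,0],[0,0,0],[0,0,0]],"fingers":[0.4,0.1,-0.2,-0.4,-0.6,-0.6,-0.6,-0.6]}' 45
python3 -c "
from h import *
plan(.4749,.1671,.011,32.2)"
```

```text
time: 4.4
ee_pos: [0.4742, 0.1669, 0.0114]
eef_rot: [0.483, 0.876, -0.0, -0.0]
wrist_force: [-1.6, 0.2, 0.9]
opening: 0.508
t 4.4 pos [0.4742 0.1669 0.0114] jawang 32.21 open 0.508 F [-1.6  0.2  0.9] j [ 0.17  0.31  1.87 -0.    0.96 -0.4 ]
offset_tool_mm (now axes) [-0.2  0.7  0.4] after twist [-0.2  0.7  0.4] twist [-0.0009 -0.0001  0.0001]
```

```bash

python3 -m crank '{"offset":[[0,0,-5],[0,0,-10],[0,0,-20],[0,0,-25],[0,0,-25],[0,0,-25],[0,0,-25],[0,0,-20],[0,0,-5],[0,0,0],[0,0,0],[0,0,0]],"twist":[[0,0,0],[0,0,0],[0,0,0],[0,0,0],[0,0,0],[0,0,0],[0,0,0],[0,0,0],[0,0,0],[0,0,0],[0,0,0],[0,0,0]],"fingers":[-0.6,-0.6,-0.6,-0.6,-0.6,-0.6,-0.6,-0.6,-0.6,-0.6,-0.6,-0.6]}' 45
python3 - <<'E'
from h import *
plan(.4977,-.1696,.170,-14.3)
p,d=capture('side'); cv2.imwrite('pics/s2.png',cv2.resize(p[130:330,200:400],None,fx=3,fy=3,interpolation=cv2.INTER_CUBIC)[:,:,::-1])
E
```

```text
time: 5.4
ee_pos: [0.4731, 0.1668, 0.1696]
eef_rot: [0.483, 0.875, -0.001, -0.001]
wrist_force: [-0.2, -0.5, -2.5]
opening: 0.505
t 5.4 pos [0.4731 0.1668 0.1696] jawang 32.2 open 0.505 F [-0.2 -0.5 -2.5] j [ 0.17  0.09  1.76 -0.    1.3  -0.4 ]
offset_tool_mm (now axes) [-297.8 -158.4   -0.3] after twist [-319.9  107.    -0.4] twist [-0.0037  0.      0.8116]
```

View pics/s2.png

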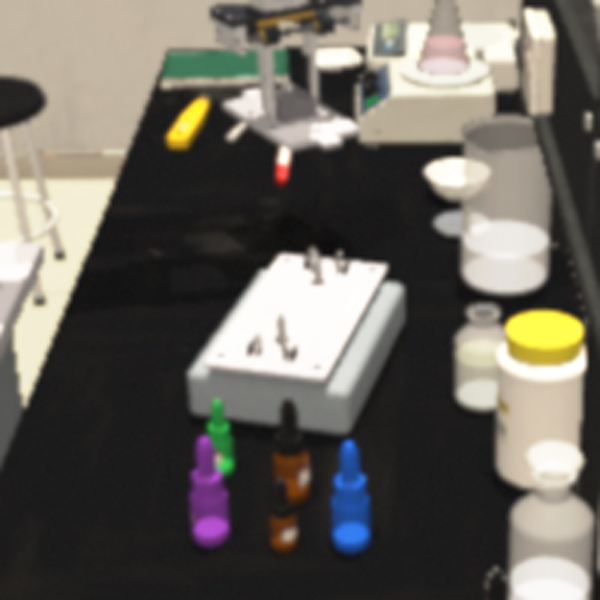

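The jaws hold the carrier level at about (290,118) in the crop. Next is the carry to the platform.

```bash

python3 -m crank '{"offset":[[-10,-5,0],[-20,-11,0],[-25,-13,0],[-25,-13,0],[-25,-13,0],[-25,-13,0],[-25,-13,0],[-25,-13,0],[-25,-13,0],[-25,-13,0],[-25,-14,0],[-20,-11,0],[-15,-8,0],[-8,-5,0],[0,0,0],[0,0,0]],"twist":[[0,0,0],[0,0,0.08],[0,0,0],[0,0,0],[0,0,0],[0,0,0],[0,0,0],[0,0,0],[0,0,0],[0,0,0],[0,0,0],[0,0,0],[0,0,0],[0,0,0],[0,0,0],[0,0,0]],"fingers":[-0.6,-0.6,-0.6,-0.6,-0.6,-0.6,-0.6,-0.6,-0.6,-0.6,-0.6,-0.6,-0.6,-0.6,-0.6,-0.6]}' 45
python3 -c "
from h import *
plan(.4977,-.1696,.170,-14.3)"
```

```text
time: 6.78
ee_pos: [0.4748, -0.17, 0.1707]
eef_rot: [0.518, 0.855, 0.0, -0.001]
wrist_force: [-0.3, -0.5, -1.7]
opening: 0.506
t 6.78 pos [ 0.4748 -0.17    0.1707] jawang 27.55 open 0.506 F [-0.3 -0.5 -1.7] j [-0.52  0.09  1.75  0.    1.3  -1.  ]
offset_tool_mm (now axes) [-10.2  20.5   0.7] after twist [ 6.1 22.1  0.7] twist [-0.0013 -0.0016  0.7304]
```

```bash

python3 -m crank '{"offset":[[-5,10,0],[-5,10,0],[0,0,0],[0,0,0],[0,0,0],[0,0,0],[0,0,0],[0,0,0],[0,0,0],[0,0,0],[0,0,0],[0,0,0],[0,0,0],[0,0,0]],"twist":[[0,0,0.06],[0,0,0.1],[0,0,0.1],[0,0,0.1],[0,0,0.1],[0,0,0.1],[0,0,0.1],[0,0,0.07],[0,0,0],[0,0,0],[0,0,0],[0,0,0],[0,0,0],[0,0,0]],"fingers":[-0.6,-0.6,-0.6,-0.6,-0.6,-0.6,-0.6,-0.6,-0.6,-0.6,-0.6,-0.6,-0.6,-0.6]}' 45
python3 - <<'E'
from h import *
plan(.4977,-.1696,.150,-14.3)
p,d=capture('top'); np.savez('t3.npz',p=p,d=d);cv2.imwrite('pics/t3.png',cv2.resize(p[140:300,280:440],None,fx=3.7,fy=3.7,interpolation=cv2.INTER_CUBIC)[:,:,::-1])
p,d=capture('side'); np.savez('s3.npz',p=p,d=d);cv2.imwrite('pics/s3.png',cv2.resize(p[150:310,220:380],None,fx=3.7,fy=3.7,interpolation=cv2.INTER_CUBIC)[:,:,::-1])
E
```

```text
time: 7.95
ee_pos: [0.4977, -0.1703, 0.1714]
eef_rot: [0.789, 0.614, 0.0, -0.0]
wrist_force: [-0.5, -0.4, -2.5]
opening: 0.508
t 7.95 pos [ 0.4977 -0.1703  0.1714] jawang -14.18 open 0.508 F [-0.5 -0.4 -2.5] j [-0.49  0.13  1.7   0.    1.31 -0.25]
offset_tool_mm (now axes) [ 0.7 -0.2 21.4] after twist [ 0.7 -0.2 21.4] twist [-0.0001 -0.0001  0.0021]
```

View pics/t3.png

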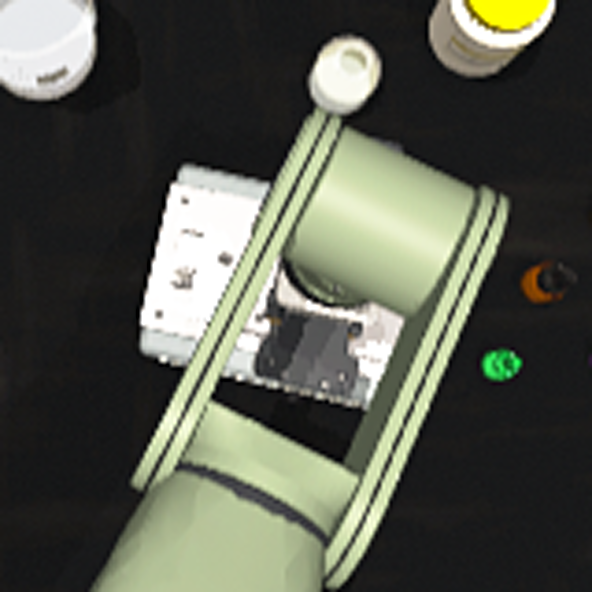

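View pics/s3.png

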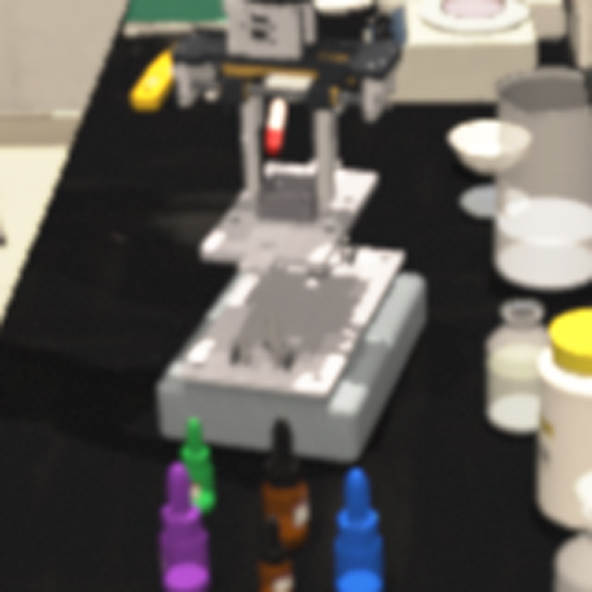

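Both views agree: the carrier hovers over the platform, level. I'll check its true centre and yaw from the side view outline (crop x 200–380, y 165–270).

```bash
python3 - <<'E'
from h import *
f=np.load('s3.npz');W=cloud('side',f['d'])
k=(W[...,2]>.145)&(W[...,2]<.178)&(abs(W[...,0]-.5)<.1)&(W[...,1]>-.3)&(W[...,1]<-.03)
m=k.astype(np.uint8)*255
q=W[k];print(k.sum(),np.percentile(q[:,2],[2,25,50,75,98]).round(4))
zt=np.median(q[:,2]);print('A: plane fit',np.linalg.lstsq(np.c_[q[:,:2],np.ones(len(q))][abs(q[:,2]-zt)<.005],q[:,2][abs(q[:,2]-zt)<.005],rcond=None)[0])
zt=.168
cs,_=cv2.findContours(cv2.morphologyEx(m,cv2.MORPH_CLOSE,np.ones((5,5))),cv2.RETR_EXTERNAL,cv2.CHAIN_APPROX_NONE)
c=max(cs,key=cv2.contourArea)
X=np.array([ray('side',u,v,zt)[:2] for u,v in c[:,0]],np.float32)*1000
print(cv2.minAreaRect(X))
# into expected frame
psi=np.radians(-14.3);ex=np.array([np.cos(psi),np.sin(psi)]);ey=np.array([-np.sin(psi),np.cos(psi)])
L=(X-[497.7,-169.6])
lx,ly=L@ex,L@ey
for lo in range(-110,110,10):
    kk=(ly>=lo)&(ly<lo+10)
    if kk.any(): print(lo,lx[kk].min().round(1),lx[kk].max().round(1),ly[kk].min().round(1),ly[kk].max().round(1))
im=cv2.resize(f['p'][190:225,270:330],None,fx=12,fy=12,interpolation=cv2.INTER_CUBIC)
cv2.imwrite('pics/s3z.png',im[:,:,::-1])
for ly in (-65,65,-105): print(ly,proj('side',[*(np.array([.4977,-.1696])+ey*ly/1000),zt]))
E
```

```text
681 [0.1612 0.1667 0.1679 0.1691 0.1765]
A: plane fit [0.00035544 0.00204351 0.16813976]
((499.5065002441406, -175.345947265625), (222.24195861816406, 104.19815826416016), 75.75582122802734)
-110 -8.7 15.8 -108.8 -102.8
-100 -43.5 55.1 -97.4 -91.0
-90 -45.6 54.5 -88.7 -82.0
-80 -47.8 52.7 -78.6 -71.6
-70 -46.5 54.9 -69.0 -62.1
-60 -48.7 53.1 -58.3 -51.1
-50 -47.3 55.3 -48.8 -41.7
-40 -48.9 53.5 -36.7 -30.1
-30 -48.2 54.6 -28.1 -21.5
-20 -47.5 53.9 -15.4 -14.2
-10 -46.8 55.0 -9.3 -0.1
0 -48.4 54.3 2.4 8.9
10 -47.7 52.5 14.2 16.5
20 -47.0 54.8 21.9 29.6
30 29.6 52.9 31.9 39.0
40 27.6 54.0 44.5 46.2
50 25.6 55.2 52.4 59.6
60 21.5 54.5 60.8 68.1
70 19.4 52.6 75.0 79.7
80 17.3 50.6 80.4 86.6
90 13.0 15.2 90.6 98.3
100 10.9 10.9 106.0 106.0
-65 (np.float64(291.8534064355533), np.float64(215.58779846432734))
65 (np.float64(304.2519697659793), np.float64(197.7923805600619))
-105 (np.float64(287.6334658228257), np.float64(221.64459752510123))
```

View pics/s3z.png

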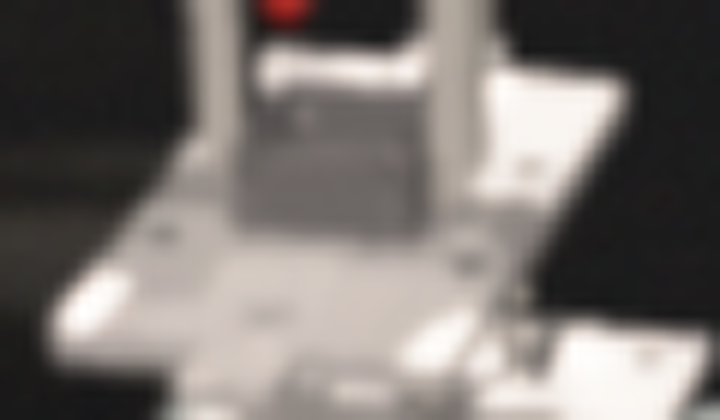

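```bash
python3 - <<'E'
from h import *
psi=np.radians(-14.3);ey=np.array([-np.sin(psi),np.cos(psi)]);c=np.array([.4977,-.1696])
for l in(-65,65):
    for z in(.075,.097,.107): print(l,z,np.round(proj('side',[*(c+ey*l/1000),z]),2))
f=np.load('s0.npz') if 0 else np.load('side0.npz')
cv2.imwrite('pics/pinz.png',cv2.resize(f['p'][205:255,275:325],None,fx=12,fy=12,interpolation=cv2.INTER_NEAREST)[:,:,::-1])
f=np.load('s3.npz');g=cv2.cvtColor(f['p'],cv2.COLOR_RGB2GRAY)
print(g[212:220,286:298])
E
```

```text
-65 0.075 [293.16 242.97]
-65 0.097 [292.86 236.63]
-65 0.107 [292.72 233.72]
65 0.075 [305.15 223.67]
65 0.097 [304.94 217.67]
65 0.107 [304.84 214.92]
[[182 187 197 203 203 203 203 202 201 202 202 201]
 [184 191 201 204 204 204 204 203 202 203 204 203]
 [189 197 202 202 201 201 201 200 201 203 203 201]
 [197 201 202 200 194 190 189 190 194 201 202 200]
 [201 202 201 198 190 182 181 186 192 199 200 199]
 [199 201 200 198 195 193 194 195 197 199 199 198]
 [192 199 200 201 202 205 205 201 197 196 195 196]
 [193 200 202 202 204 206 206 199 189 183 184 187]]
```

View pics/pinz.png

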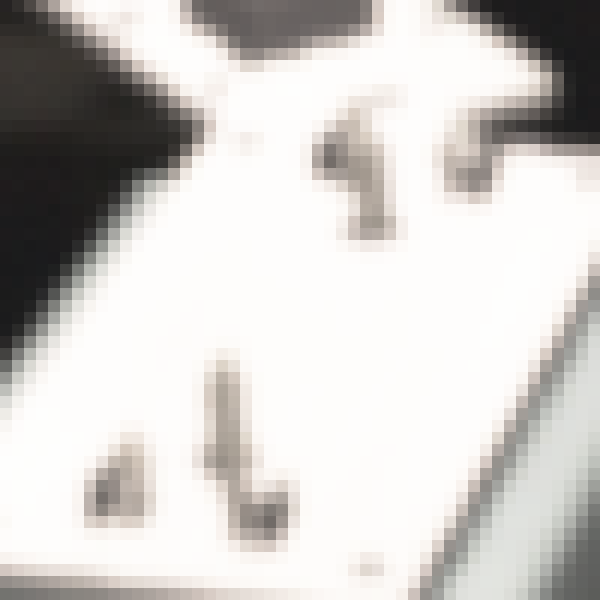

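Hole and pin agree to about 1 mm in the same camera, with the pin about 0.35 px (0.9 mm) toward +x. I'll shift +0.6 mm in x and lower onto the taper.

```bash

python3 -m crank '{"offset":[[0.6,0.3,5],[0,0,10],[0,0,10],[0,0,8],[0,0,6],[0,0,0],[0,0,0],[0,0,0],[0,0,0],[0,0,0],[0,0,0]],"twist":[[0,0,0.002],[0,0,0],[0,0,0],[0,0,0],[0,0,0],[0,0,0],[0,0,0],[0,0,0],[0,0,0],[0,0,0],[0,0,0]],"fingers":[-0.6,-0.6,-0.6,-0.6,-0.6,-0.6,-0.6,-0.6,-0.6,-0.6,-0.6]}' 45
python3 -c "
from h import *
plan(.4983,-.1696,.114,-14.3)"
```

```text
time: 8.97
ee_pos: [0.4986, -0.1701, 0.133]
eef_rot: [0.79, 0.613, 0.0, 0.0]
wrist_force: [0.2, 0.0, -2.4]
opening: 0.506
t 8.97 pos [ 0.4986 -0.1701  0.133 ] jawang -14.32 open 0.506 F [ 0.2  0.  -2.4] j [-0.49  0.18  1.74  0.    1.23 -0.24]
offset_tool_mm (now axes) [ 0.4 -0.4 19. ] after twist [ 0.4 -0.4 19. ] twist [ 0.001   0.0002 -0.0004]
```

```bash

python3 -m crank '{"offset":[[0.4,-0.2,4],[0,0,5],[0,0,4],[0,0,4],[0,0,3],[0,0,0],[0,0,0],[0,0,0],[0,0,0]],"twist":[[0,0,0],[0,0,0],[0,0,0],[0,0,0],[0,0,0],[0,0,0],[0,0,0],[0,0,0],[0,0,0]],"fingers":[-0.6,-0.6,-0.6,-0.6,-0.6,-0.6,-0.6,-0.6,-0.6]}' 45
python3 - <<'E'
from h import *
plan(.4983,-.1696,.102,-14.3)
p,d=capture('side'); np.savez('s4.npz',p=p,d=d);cv2.imwrite('pics/s4.png',cv2.resize(p[190:260,260:340],None,fx=9,fy=8,interpolation=cv2.INTER_CUBIC)[:,:,::-1])
E
```

```text
time: 9.72
ee_pos: [0.4983, -0.1696, 0.1127]
eef_rot: [0.79, 0.613, 0.0, 0.0]
wrist_force: [-0.2, -0.1, -2.0]
opening: 0.505
t 9.72 pos [ 0.4983 -0.1696  0.1127] jawang -14.33 open 0.505 F [-0.2 -0.1 -2. ] j [-0.49  0.2   1.75  0.    1.19 -0.24]
offset_tool_mm (now axes) [ 0.  -0.  10.7] after twist [ 0.  -0.  10.7] twist [ 0.0005  0.0001 -0.0005]
```

View pics/s4.png

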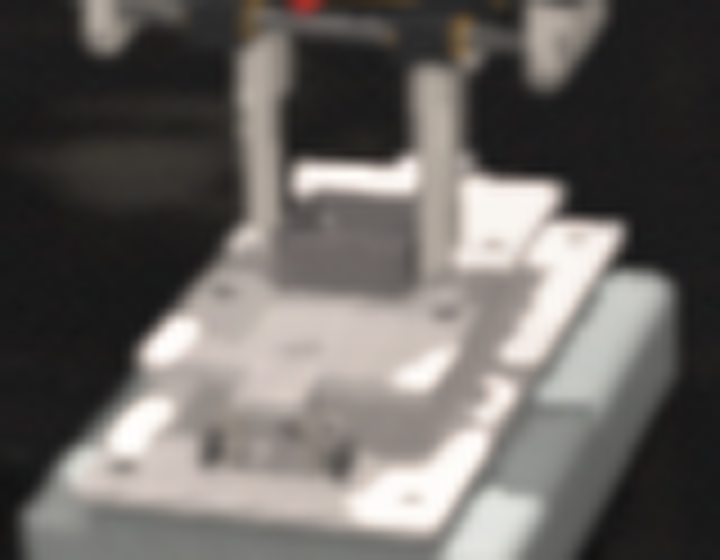

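The ear sits between the clips at about (280,450), the pin tips are in the holes, and there is no contact force. I'm lowering further, to the clips.

```bash

python3 -m crank '{"offset":[[0,0,3],[0,0,3],[0,0,2.5],[0,0,1],[0,0,0],[0,0,0],[0,0,0],[0,0,0]],"twist":[[0,0,0],[0,0,0],[0,0,0],[0,0,0],[0,0,0],[0,0,0],[0,0,0],[0,0,0]],"fingers":[-0.6,-0.6,-0.6,-0.6,-0.6,-0.6,-0.6,-0.6]}' 55
python3 -c "
from h import *
plan(.4983,-.1696,.0865,-14.3)"
```

```text
time: 10.43
ee_pos: [0.4982, -0.1697, 0.103]
eef_rot: [0.79, 0.613, -0.0, 0.0]
wrist_force: [1.9, -1.2, -3.3]
opening: 0.51
t 10.43 pos [ 0.4982 -0.1697  0.103 ] jawang -14.33 open 0.51 F [ 1.9 -1.2 -3.3] j [-0.49  0.21  1.76 -0.    1.17 -0.24]
offset_tool_mm (now axes) [ 0.1  0.  16.5] after twist [ 0.1  0.  16.5] twist [ 0.0004  0.0004 -0.0005]
```

```bash

python3 -m crank '{"offset":[[0,0,2],[0,0,2],[0,0,2],[0,0,1],[0,0,0],[0,0,0],[0,0,0]],"twist":[[0,0,0],[0,0,0],[0,0,0],[0,0,0],[0,0,0],[0,0,0],[0,0,0]],"fingers":[-0.6,-0.6,-0.6,-0.6,-0.6,-0.6,-0.6]}' 55
python3 -c "
from h import *
plan(.4983,-.1696,.0865,-14.3)"
```

```text
time: 11.02
ee_pos: [0.4984, -0.1697, 0.0961]
eef_rot: [0.79, 0.613, 0.0, 0.0]
wrist_force: [0.9, -2.2, 1.4]
opening: 0.507
t 11.02 pos [ 0.4984 -0.1697  0.0961] jawang -14.33 open 0.507 F [ 0.9 -2.2  1.4] j [-0.49  0.22  1.77 -0.    1.15 -0.24]
offset_tool_mm (now axes) [ 0.1 -0.1  9.6] after twist [ 0.1 -0.1  9.6] twist [ 0.0007  0.0003 -0.0005]
```

```bash

python3 -m crank '{"offset":[[0,0,2],[0,0,2],[0,0,2],[0,0,2],[0,0,1.5],[0,0,0],[0,0,0],[0,0,0]],"twist":[[0,0,0],[0,0,0],[0,0,0],[0,0,0],[0,0,0],[0,0,0],[0,0,0],[0,0,0]],"fingers":[-0.6,-0.6,-0.6,-0.6,-0.6,-0.6,-0.6,-0.6]}' 55
python3 -c "
from h import *
plan(.4983,-.1696,.0865,-14.3)"
```

```text
time: 11.68
ee_pos: [0.4982, -0.1697, 0.0864]
eef_rot: [0.79, 0.613, -0.0, 0.0]
wrist_force: [0.7, -2.1, 1.5]
opening: 0.506
t 11.68 pos [ 0.4982 -0.1697  0.0864] jawang -14.33 open 0.506 F [ 0.7 -2.1  1.5] j [-0.49  0.24  1.77 -0.    1.13 -0.24]
offset_tool_mm (now axes) [ 0.1  0.1 -0.1] after twist [ 0.1  0.1 -0.1] twist [ 0.0002  0.0003 -0.0005]
```

```bash

python3 -m crank '{"offset":[[0,0,1],[0,0,1],[0,0,0],[0,0,0],[0,0,0]],"twist":[[0,0,0],[0,0,0],[0,0,0],[0,0,0],[0,0,0]],"fingers":[-0.6,-0.6,-0.6,-0.6,-0.6]}' 55
python3 - <<'E'
from h import *
plan(.4983,-.1696,.0865,-14.3)
p,d=capture('side'); np.savez('s5.npz',p=p,d=d);cv2.imwrite('pics/s5.png',cv2.resize(p[190:260,260:340],None,fx=9,fy=8,interpolation=cv2.INTER_CUBIC)[:,:,::-1])
W=cloud('side',d)
psi=np.radians(-14.3);ex=np.array([np.cos(psi),np.sin(psi)]);ey=np.array([-np.sin(psi),np.cos(psi)])
L=W[...,:2]-[.4977,-.1696];lx,ly=L@ex,L@ey
for a,b in((-80,-50),(-50,-30),(30,60),(60,80)):
  for x0,x1 in((-45,-15),(-15,15),(15,45)):
    k=(lx*1e3>x0)&(lx*1e3<x1)&(ly*1e3>a)&(ly*1e3<b)&(W[...,2]>.06)&(W[...,2]<.14)
    if k.sum(): print(a,b,x0,k.sum(),np.median(W[k][:,2]).round(4))
E
```

```text
time: 12.1
ee_pos: [0.4982, -0.1697, 0.0864]
eef_rot: [0.79, 0.613, -0.0, 0.0]
wrist_force: [-2.2, -1.4, 11.6]
opening: 0.509
t 12.1 pos [ 0.4982 -0.1697  0.0864] jawang -14.32 open 0.509 F [-2.2 -1.4 11.6] j [-0.49  0.24  1.77 -0.    1.13 -0.24]
offset_tool_mm (now axes) [ 0.1  0.1 -0.1] after twist [ 0.1  0.1 -0.1] twist [-0.0001  0.0004 -0.0003]
-80 -50 -45 39 0.0834
-80 -50 -15 57 0.0842
-80 -50 15 53 0.0828
-50 -30 -45 30 0.0832
-50 -30 -15 22 0.0831
-50 -30 15 30 0.0836
30 60 -15 1 0.0993
30 60 15 24 0.0832
60 80 -45 9 0.0834
60 80 -15 10 0.091
60 80 15 19 0.0821
```

View pics/s5.png

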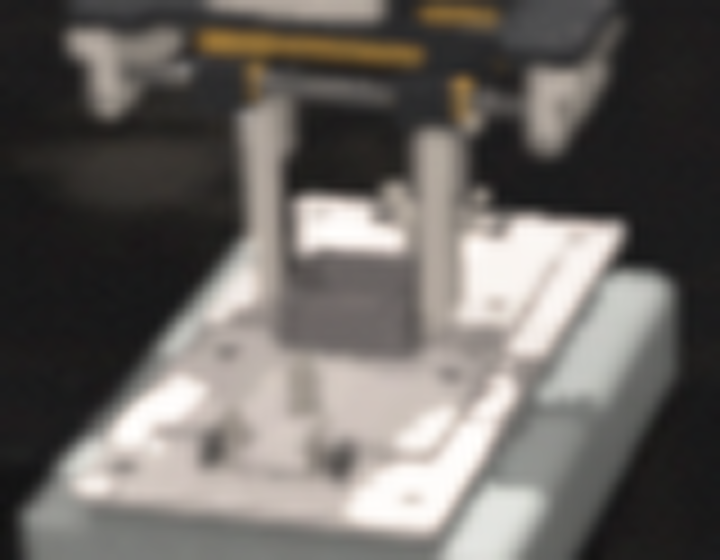

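The carrier is flat: plate top reads 83 mm on all sides and the pin stands through the near hole at (300,385). Pressing builds force (11.6 N) with no motion. Unload, release, retreat.

```bash

python3 -m crank '{"offset":[[0,0,-1.8],[0,0,0],[0,0,0],[0,0,0],[0,0,0],[0,0,0],[0,0,-5],[0,0,-15],[0,0,-25],[0,0,-25],[0,0,-25],[0,0,-15],[0,0,0],[0,0,0]],"twist":[[0,0,0],[0,0,0],[0,0,0],[0,0,0],[0,0,0],[0,0,0],[0,0,0],[0,0,0],[0,0,0],[0,0,0],[0,0,0],[0,0,0],[0,0,0],[0,0,0]],"fingers":[-0.6,0,0.3,0.6,0.6,0.6,0.6,0.6,0.6,0.6,0.6,0.6,0.6,0.6]}' 
python3 - <<'E'
from h import *
plan(.4975,-.395,.2,0)
for n in('side','top'):
    p,d=capture(n); np.savez(n+'6.npz',p=p,d=d)
    c=(190,320,240,370) if n=='side' else (150,290,310,470)
    cv2.imwrite(f'pics/{n}6.png',cv2.resize(p[c[0]:c[1],c[2]:c[3]],None,fx=4.5,fy=4.5,interpolation=cv2.INTER_CUBIC)[:,:,::-1])
E
```

```text
time: 13.32
ee_pos: [0.4986, -0.1696, 0.1971]
eef_rot: [0.79, 0.613, 0.0, 0.001]
wrist_force: [0.8, -0.1, -0.8]
opening: 0.798
t 13.32 pos [ 0.4986 -0.1696  0.1971] jawang -14.32 open 0.798 F [ 0.8 -0.1 -0.8] j [-0.49  0.11  1.67  0.    1.36 -0.24]
offset_tool_mm (now axes) [-218.7   54.6   -2.7] after twist [-225.4   -1.1   -2.9] twist [ 0.002   0.0006 -0.2499]
```

View pics/side6.png

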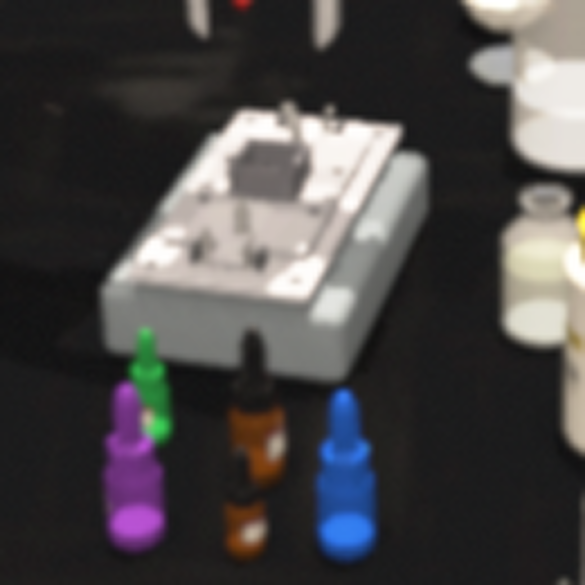

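View pics/top6.png

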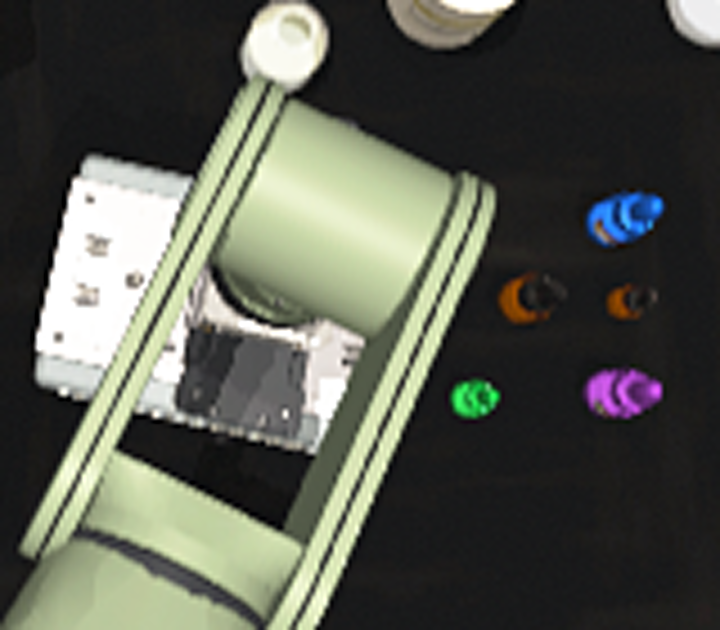

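The carrier is on and released: its socket is at (268,168) in the side crop, flat between both clips. All bottles are still standing, with the large amber one at (256,430). Next I move above it, keeping the same jaw angle.

```bash

python3 -m crank '{"offset":[[-10,2,0],[-20,5,0],[-25,7,0],[-30,7,0],[-30,7,0],[-30,8,0],[-30,8,0],[-22,6,0],[-14,3,0],[-6,1,0],[0,0,0],[0,0,0],[0,0,0],[0,0,0]],"twist":[[0,0,0],[0,0,0],[0,0,0],[0,0,0],[0,0,0],[0,0,0],[0,0,0],[0,0,0],[0,0,0],[0,0,0],[0,0,0],[0,0,0],[0,0,0],[0,0,0]],"fingers":[0.3,0.3,0.3,0.3,0.3,0.3,0.3,0.3,0.3,0.3,0.3,0.3,0.3,0.3]}' 
python3 - <<'E'
from h import *
plan(.4975,-.395,.03,-14.3)
p,d=capture('side'); np.savez('s7.npz',p=p,d=d)
cv2.imwrite('pics/s7.png',cv2.resize(p[190:330,240:380],None,fx=4.2,fy=4.2,interpolation=cv2.INTER_CUBIC)[:,:,::-1])
# bottle axis by colour, side view
g=cv2.cvtColor(p,cv2.COLOR_RGB2HSV)
for z in(.02,.03,.04):
    print(z,proj('side',[.4975,-.395,z]))
m=((g[...,0]<20)&(g[...,1]>120)&(g[...,2]>50))
for v in range(278,300,2):
    u=np.where(m[v,270:320])[0]+270
    if len(u): print(v,u.min(),u.max())
E
```

```text
time: 14.58
ee_pos: [0.497, -0.3917, 0.1963]
eef_rot: [0.789, 0.614, 0.0, -0.0]
wrist_force: [-0.4, 0.2, -0.1]
opening: 0.65
t 14.58 pos [ 0.497  -0.3917  0.1963] jawang -14.23 open 0.65 F [-0.4  0.2 -0.1] j [-0.8   0.33  1.4   0.    1.41 -0.56]
offset_tool_mm (now axes) [ -3.2   1.3 166.3] after twist [ -3.1   1.3 166.3] twist [-0.0002 -0.0005  0.0011]
0.02 (np.float64(296.3697360435382), np.float64(289.117833262318))
0.03 (np.float64(296.2304718296283), np.float64(286.13647373678725))
0.04 (np.float64(296.0902938868803), np.float64(283.1355531618037))
280 301 301
282 291 303
284 291 302
286 291 299
288 291 298
290 294 298
292 295 303
294 295 302
296 296 300
```

View pics/s7.png

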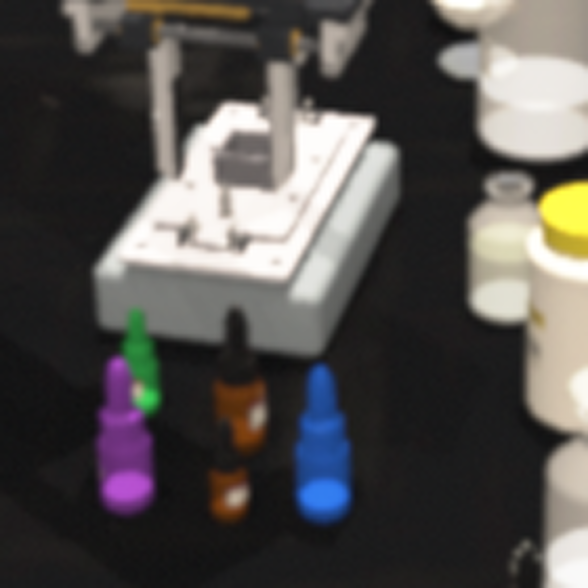

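The gripper hangs above the amber bottle (241,400 in the crop), with the neighbours clear of the jaw path. Descending.

```bash

python3 -m crank '{"offset":[[-3,1.6,10],[0,0,20],[0,0,25],[0,0,15],[0,0,5],[0,0,0],[0,0,0],[0,0,0],[0,0,0]],"twist":[[0,0,0],[0,0,0],[0,0,0],[0,0,0],[0,0,0],[0,0,0],[0,0,0],[0,0,0],[0,0,0]],"fingers":[0.3,0.3,0.3,0.3,0.3,0.3,0.3,0.3,0.3]}' 
python3 - <<'E'
from h import *
plan(.498,-.395,.031,-14.3)
p,d=capture('side')
cv2.imwrite('pics/s8.png',cv2.resize(p[210:310,250:350],None,fx=6,fy=6,interpolation=cv2.INTER_CUBIC)[:,:,::-1])
E
```

```text
time: 15.38
ee_pos: [0.4985, -0.3973, 0.123]
eef_rot: [0.79, 0.613, 0.0, 0.002]
wrist_force: [0.2, -0.2, 0.3]
opening: 0.651
t 15.38 pos [ 0.4985 -0.3973  0.123 ] jawang -14.32 open 0.651 F [ 0.2 -0.2  0.3] j [-0.81  0.41  1.46 -0.    1.27 -0.56]
offset_tool_mm (now axes) [ 2.3 -1.3 92. ] after twist [ 2.1 -1.  92. ] twist [ 0.0027  0.0017 -0.0003]
```

View pics/s8.png

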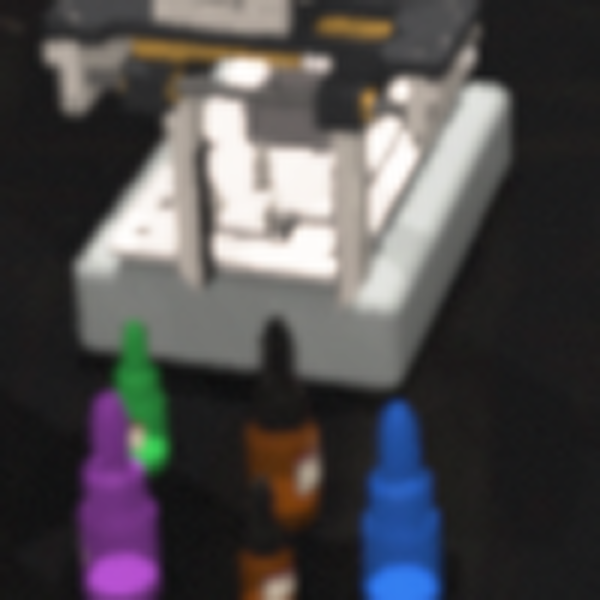

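The teat at (277,320) sits midway between the fingertips at (195,280) and (350,300). I'm continuing down.

```bash

python3 -m crank '{"offset":[[1.3,-0.6,8],[0,0,15],[0,0,18],[0,0,18],[0,0,15],[0,0,10],[0,0,6],[0,0,0],[0,0,0],[0,0,0],[0,0,0],[0,0,0]],"twist":[[0,0,0],[0,0,0],[0,0,0],[0,0,0],[0,0,0],[0,0,0],[0,0,0],[0,0,0],[0,0,0],[0,0,0],[0,0,0],[0,0,0]],"fingers":[0.3,0.3,0.3,0.3,0.3,0.3,0.3,0.3,0.3,0.3,0.3,0.3]}' 
python3 - <<'E'
from h import *
plan(.498,-.395,.031,-14.3)
p,d=capture('side')
cv2.imwrite('pics/s9.png',cv2.resize(p[210:310,250:350],None,fx=6,fy=6,interpolation=cv2.INTER_CUBIC)[:,:,::-1])
E
```

```text
time: 16.43
ee_pos: [0.4979, -0.3956, 0.0324]
eef_rot: [0.79, 0.613, 0.0, 0.001]
wrist_force: [-0.4, -0.0, -0.2]
opening: 0.648
t 16.43 pos [ 0.4979 -0.3956  0.0324] jawang -14.32 open 0.648 F [-0.4 -0.  -0.2] j [-0.81  0.51  1.52  0.    1.11 -0.56]
offset_tool_mm (now axes) [ 0.6 -0.1  1.4] after twist [ 0.6 -0.1  1.4] twist [ 0.0017  0.0011 -0.0004]
```

View pics/s9.png

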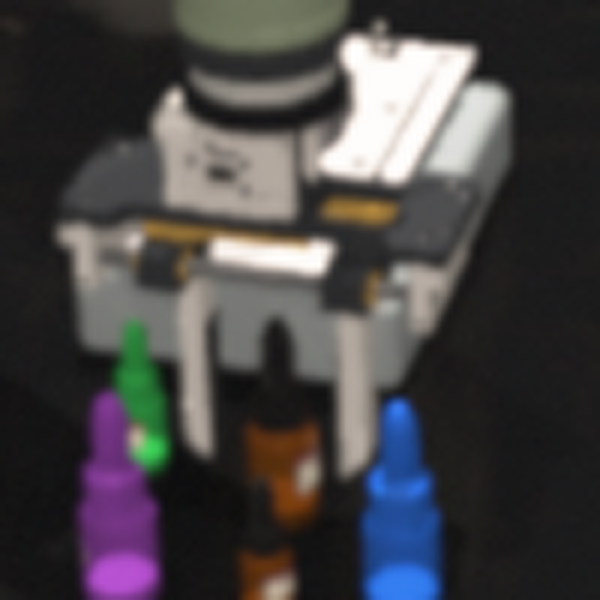

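The bottle is centred between the open fingers. Close gently at 15 N.

```bash

python3 -m crank '{"offset":[[0,0,0.5],[0,0,0],[0,0,0],[0,0,0],[0,0,0],[0,0,0],[0,0,0],[0,0,0]],"twist":[[0,0,0],[0,0,0],[0,0,0],[0,0,0],[0,0,0],[0,0,0],[0,0,0],[0,0,0]],"fingers":[0.1,-0.1,-0.2,-0.4,-0.6,-0.6,-0.6,-0.6]}' 18
python3 -c "
from h import *
plan(.498,-.395,.031,-14.3)"
```

```text
time: 17.15
ee_pos: [0.4974, -0.395, 0.0308]
eef_rot: [0.79, 0.613, 0.0, 0.0]
wrist_force: [1.2, 0.4, 0.2]
opening: 0.336
t 17.15 pos [ 0.4974 -0.395   0.0308] jawang -14.32 open 0.336 F [1.2 0.4 0.2] j [-0.81  0.51  1.52  0.    1.11 -0.56]
offset_tool_mm (now axes) [ 0.2  0.6 -0.2] after twist [ 0.2  0.6 -0.2] twist [ 0.0001  0.0001 -0.0004]
```

```bash

python3 -m crank '{"offset":[[0,0,-5],[0,0,-12],[0,0,-20],[0,0,-25],[0,0,-25],[0,0,-25],[0,0,-22],[0,0,-12],[0,0,-5],[0,0,0],[0,0,0],[0,0,0],[0,0,0]],"twist":[[0,0,0],[0,0,0],[0,0,0],[0,0,0],[0,0,0],[0,0,0],[0,0,0],[0,0,0],[0,0,0],[0,0,0],[0,0,0],[0,0,0],[0,0,0]],"fingers":[-0.6,-0.6,-0.6,-0.6,-0.6,-0.6,-0.6,-0.6,-0.6,-0.6,-0.6,-0.6,-0.6]}' 18
python3 - <<'E'
from h import *
plan(.4982,-.1697,.18,-14.3)
p,d=capture('side'); np.savez('s10.npz',p=p,d=d)
cv2.imwrite('pics/s10.png',cv2.resize(p[170:310,240:380],None,fx=4.2,fy=4.2,interpolation=cv2.INTER_CUBIC)[:,:,::-1])
E
```

```text
time: 18.23
ee_pos: [0.4964, -0.3941, 0.1796]
eef_rot: [0.79, 0.613, -0.0, -0.002]
wrist_force: [0.1, 0.7, -0.9]
opening: 0.335
t 18.23 pos [ 0.4964 -0.3941  0.1796] jawang -14.32 open 0.335 F [ 0.1  0.7 -0.9] j [-0.81  0.35  1.41  0.    1.38 -0.56]
offset_tool_mm (now axes) [ 2.178e+02 -5.380e+01  2.000e-01] after twist [217.9 -53.7  -0.4] twist [-0.0032 -0.002  -0.0004]
```

View pics/s10.png

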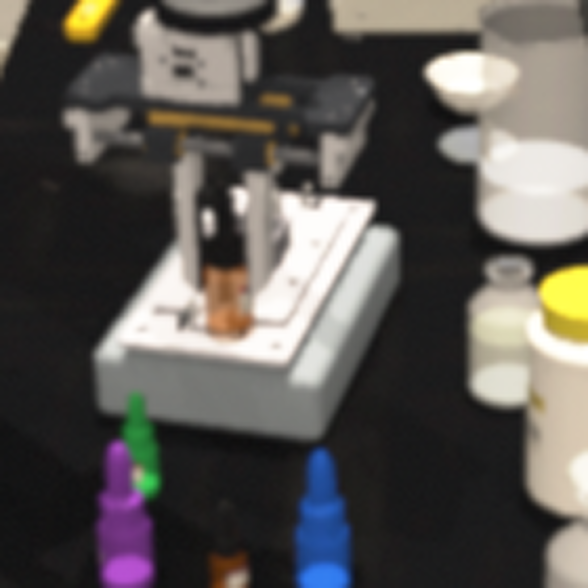

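The bottle hangs upright in the grip (228,300 in the crop). Carry it over the socket.

```bash

python3 -m crank '{"offset":[[10,-2,0],[20,-5,0],[25,-6,0],[28,-7,0],[28,-7,0],[28,-7,0],[28,-7,0],[23,-6,0],[16,-4,0],[8,-2,0],[3,-1,0],[0,0,0],[0,0,0],[0,0,0],[0,0,0],[0,0,0]],"twist":[[0,0,0],[0,0,0],[0,0,0],[0,0,0],[0,0,0],[0,0,0],[0,0,0],[0,0,0],[0,0,0],[0,0,0],[0,0,0],[0,0,0],[0,0,0],[0,0,0],[0,0,0],[0,0,0]],"fingers":[-0.6,-0.6,-0.6,-0.6,-0.6,-0.6,-0.6,-0.6,-0.6,-0.6,-0.6,-0.6,-0.6,-0.6,-0.6,-0.6]}' 18
python3 - <<'E'
from h import *
plan(.4982,-.1697,.15,-14.3)
p,d=capture('side'); np.savez('s11.npz',p=p,d=d)
cv2.imwrite('pics/s11.png',cv2.resize(p[170:270,250:350],None,fx=6,fy=6,interpolation=cv2.INTER_CUBIC)[:,:,::-1])
W=cloud('side',d)
k=(np.hypot(W[...,0]-.498,W[...,1]+.17)<.03)&(W[...,2]>.15)&(W[...,2]<.178)&(abs(W[...,0]-.498)<.014)
q=W[k];print(k.sum(),q.min(0),q.max(0))
from scipy.optimize import least_squares
r=least_squares(lambda c:np.hypot(q[:,0]-c[0],q[:,1]-c[1])-.0163,[.498,-.17],loss='soft_l1',f_scale=.001);print('bottle axis',r.x,r.cost)
E
```

```text
time: 19.62
ee_pos: [0.4986, -0.1722, 0.1817]
eef_rot: [0.79, 0.613, -0.0, 0.0]
wrist_force: [-0.0, -0.7, -1.7]
opening: 0.339
t 19.62 pos [ 0.4986 -0.1722  0.1817] jawang -14.39 open 0.339 F [-0.  -0.7 -1.7] j [-0.5   0.13  1.68 -0.    1.33 -0.25]
offset_tool_mm (now axes) [ 2.3 -1.  31.7] after twist [ 2.3 -1.  31.7] twist [-0.0001  0.0001 -0.0016]
68 [ 0.48430571 -0.19008104  0.15094311] [ 0.50990837 -0.17342918  0.17793137]
bottle axis [ 0.49992786 -0.16967655] 9.706501657348059e-05
```

View pics/s11.png

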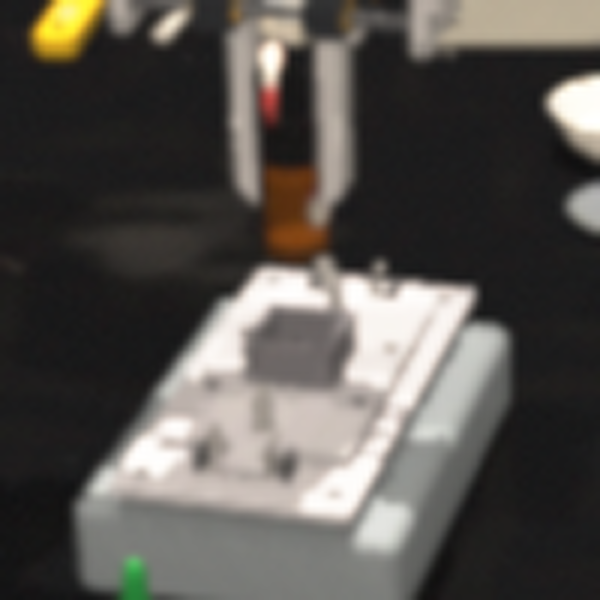

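```bash
python3 - <<'E'
from h import *
f=np.load('s11.npz');W=cloud('side',f['d'])
psi=np.radians(-14.35);ex=np.array([np.cos(psi),np.sin(psi)]);ey=np.array([-np.sin(psi),np.cos(psi)])
L=W[...,:2]-[.4982,-.1697];lx,ly=L@ex*1e3,L@ey*1e3;z=W[...,2]*1e3
k=(abs(lx)<30)&(abs(ly)<32)&(z>87)&(z<112)
m=k.astype(np.uint8)
for lo,hi in((87,95),(95,102),(102,112)):
    kk=k&(z>lo)&(z<hi); print(lo,kk.sum(),np.percentile(lx[kk],[1,99]).round(1),'ly',np.percentile(ly[kk],[1,10,50,90,99]).round(1))
kk=k&(z<104)&(z>89)&(abs(lx)<20); print('front face ly',np.median(ly[kk&(ly<0)]), kk.sum())
kb=(abs(lx)<12)&(abs(ly)<25)&(z>152)&(z<178)
for a in(-9,-3,3): 
    q=kb&(lx>a)&(lx<a+6); print('bottle lx',a,np.median(ly[q]).round(1),q.sum())
q=(abs(lx)<25)&(abs(ly)<25)&(z>152)&(z<162);print(np.percentile(lx[q],[1,50,99]))
E
```

```text
87 65 [-20.4  26.6] ly [-28.5 -24.8 -17.5  22.3  24.6]
95 61 [-20.4  25.4] ly [-29.5 -23.9  -9.8  23.9  27.8]
102 93 [-22.2  26.5] ly [-27.1 -22.9  -5.3  22.7  28.1]
front face ly -22.100723636396943 103
bottle lx -9 -13.7 12
bottle lx -3 -14.8 14
bottle lx 3 -14.8 14
[-11.62053468   8.23133023  18.16763674]
```

```bash
python3 - <<'E'
from h import *
s=read_state()['ee_pos']; print(s)
for dy in(0,.002,.004):
  for nm,z in(('foot',s[2]-.0308),('top',s[2]-.0308+.107)):
    b=[ray('x',0,0,0) if 0 else proj('side',[s[0]+r*np.cos(a),s[1]+dy+r*np.sin(a),z]) for r in([.0163] if nm=='foot' else [.0]) for a in np.linspace(0,6.28,40)]
    b=np.array(b);print(dy,nm,b.min(0).round(2),b.max(0).round(2))
p=np.load('s11.npz')['p'];h=cv2.cvtColor(p,cv2.COLOR_RGB2HSV)
print('g'); print(cv2.cvtColor(p,cv2.COLOR_RGB2GRAY)[206:216,296:302]); print(p[206:216,298])
print(p[208,288:312].tolist())
print('socket corners pred', [np.round(proj('side',[*(np.array([.4982,-.1697])+R.from_euler('z',-14.35,degrees=True).as_matrix()[:2,:2]@np.array([a,b])*.024),.108]),1).tolist() for a,b in((-1,-1),(1,-1),(1,1),(-1,1))])
E
python3 - <<'E'
import sys; sys.path.insert(0,'.')
from h import *
p=np.load('s11.npz')['p']
cv2.imwrite('pics/s11z.png',cv2.resize(p[195:240,280:320],None,fx=13,fy=13,interpolation=cv2.INTER_NEAREST)[:,:,::-1])
E
```

```text
[ 0.49863081 -0.17207646  0.18166634]
0 foot [293.47 209.41] [304.04 214.06]
0 top [297.45 179.52] [297.45 179.52]
0.002 foot [293.5  209.13] [304.07 213.77]
0.002 top [297.48 179.27] [297.48 179.27]
0.004 foot [293.54 208.85] [304.09 213.48]
0.004 top [297.51 179.01] [297.51 179.01]
g
[[ 56  57  61  63  71  96]
 [ 62  67  70  72  76  88]
 [ 73  77  78  80  81  85]
 [ 78  81  82  81  82  82]
 [ 72  76  78  77  78  75]
 [ 58  62  66  66  64  62]
 [ 48  52  54  53  52  53]
 [ 52  53  51  51  49  58]
 [128 120 108 102  96  88]
 [212 213 201 195 183 151]]
[[ 95  52  16]
 [110  59  18]
 [125  65  19]
 [131  69  21]
 [125  65  20]
 [102  56  21]
 [ 80  46  23]
 [ 69  46  32]
 [116 105 100]
 [211 197 191]]
[[45, 42, 40], [42, 39, 37], [40, 37, 35], [35, 32, 31], [35, 30, 29], [46, 34, 28], [73, 42, 22], [101, 53, 19], [116, 61, 19], [123, 64, 19], [125, 65, 19], [128, 68, 20], [128, 69, 22], [129, 73, 34], [128, 78, 45], [118, 74, 46], [85, 54, 35], [50, 38, 32], [37, 35, 32], [35, 33, 31], [32, 31, 29], [29, 28, 27], [30, 28, 27], [30, 28, 28]]
socket corners pred [[289.5, 226.4], [304.4, 228.0], [308.6, 221.0], [294.1, 219.5]]
```

View pics/s11z.png

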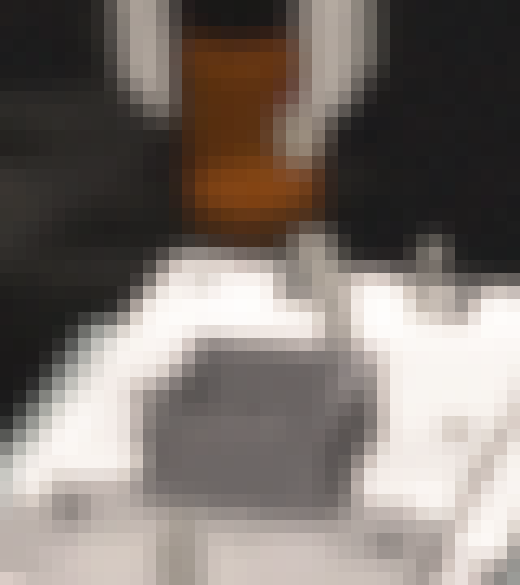

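```bash
python3 - <<'E'
from h import *
M=R.from_euler('z',-14.35,degrees=True).as_matrix()[:2,:2]
for z in(.083,.108):
  print(z,[np.round(proj('side',[*(np.array([.4982,-.1697])+M@np.array([a,b])*.024),z]),1).tolist() for a,b in((-1,-1),(1,-1),(1,1),(-1,1))])
p=np.load('s11.npz')['p'];g=cv2.cvtColor(p,cv2.COLOR_RGB2GRAY)
for v in(224,226,228,230,232): print(v,g[v,286:312])
for u in(295,300,304): print(u,g[216:240,u])
E
```

```text
0.083 [[289.8, 233.5], [304.6, 235.2], [308.9, 228.0], [294.5, 226.5]]
0.108 [[289.5, 226.4], [304.4, 228.0], [308.6, 221.0], [294.1, 219.5]]
224 [220 235 239 233 212 191 161 126  97  88  93 100 101 101 102 101 101 102
 105 116 134 134 145 205 240 245]
226 [245 243 239 229 186 135 109 100  95  96 100 103 102  99 103 104 102 102
 106 112 105  96 124 195 240 246]
228 [246 242 240 228 178 122 103 103 106 108 107 108 108 108 110 108 105 104
 104  96  87  93 133 199 235 240]
230 [245 245 244 237 201 134 102 103 105 105 105 105 105 105 105 105 106 106
 100  89  95 138 201 232 237 237]
232 [186 189 189 181 157 126 114 110 108 107 106 105 105 105 105 105 107 108
 103  96 114 178 233 241 242 244]
295 [218 236 251 250 223 158 118  97  88  88  96 106 108 105 105 105 107 121
 152 170 175 174 175 174]
300 [234 245 250 251 234 167 114 102 102 102 103 111 110 106 105 105 105 109
 131 166 189 198 200 199]
304 [163 165 183 216 211 168 123 106 105 106 106 107 104 101 100 101 103 107
 124 161 186 196 198 197]
```

The bottle-to-socket offset in the side view matches the TCP to about 1–2 mm. I'll lower to just above the rim and recheck.

```bash

python3 -m crank '{"offset":[[1.4,-0.8,5],[0,0,10],[0,0,10],[0,0,8],[0,0,4],[0,0,0],[0,0,0],[0,0,0],[0,0,0],[0,0,0]],"twist":[[0,0,-0.001],[0,0,0],[0,0,0],[0,0,0],[0,0,0],[0,0,0],[0,0,0],[0,0,0],[0,0,0],[0,0,0]],"fingers":[-0.6,-0.6,-0.6,-0.6,-0.6,-0.6,-0.6,-0.6,-0.6,-0.6]}' 18
python3 - <<'E'
from h import *
plan(.4982,-.1707,.1138,-14.3)
p,d=capture('side'); np.savez('s12.npz',p=p,d=d)
cv2.imwrite('pics/s12.png',cv2.resize(p[190:240,275:325],None,fx=12,fy=12,interpolation=cv2.INTER_CUBIC)[:,:,::-1])
E
```

```text
time: 20.5
ee_pos: [0.4987, -0.1701, 0.1454]
eef_rot: [0.789, 0.614, 0.0, 0.001]
wrist_force: [-1.0, -0.2, -0.8]
opening: 0.335
t 20.5 pos [ 0.4987 -0.1701  0.1454] jawang -14.27 open 0.335 F [-1.  -0.2 -0.8] j [-0.49  0.16  1.72  0.    1.25 -0.24]
offset_tool_mm (now axes) [-0.7 -0.3 31.6] after twist [-0.7 -0.3 31.6] twist [0.0012 0.0003 0.0006]
```

View pics/s12.png

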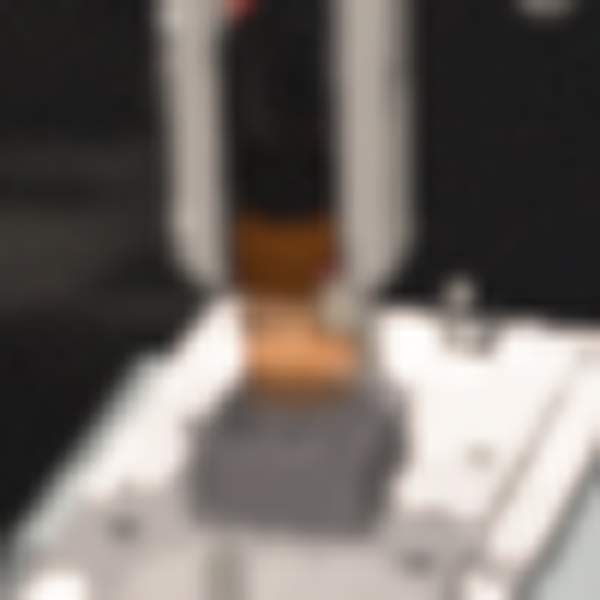

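```bash
python3 - <<'E'
from h import *
s=read_state()['ee_pos'];A=np.linspace(0,6.28,80)
for dy in(-.002,0,.002,.004):
  b=np.array([proj('side',[s[0]+.0163*np.cos(a),s[1]+dy+.0163*np.sin(a),s[2]-.0308]) for a in A]);print(dy,b.min(0).round(2),b.max(0).round(2))
  b=np.array([proj('side',[s[0]+.0145*np.cos(a),s[1]+dy+.0145*np.sin(a),s[2]-.0308]) for a in A]);print(' r14.5',b.max(0).round(2))
p=np.load('s12.npz')['p']; print(p[216:228,299].tolist()); print(p[219,290:312].tolist())
E
```

```text
-0.002 [293.94 219.81] [304.41 224.62]
 r14.5 [303.83 224.35]
0 [293.98 219.52] [304.43 224.32]
 r14.5 [303.86 224.05]
0.002 [294.01 219.23] [304.45 224.02]
 r14.5 [303.88 223.75]
0.004 [294.05 218.94] [304.48 223.72]
 r14.5 [303.9  223.45]
[[170, 123, 86], [196, 140, 97], [215, 151, 103], [217, 151, 101], [194, 131, 83], [155, 103, 64], [124, 86, 60], [111, 84, 66], [106, 91, 83], [103, 95, 93], [104, 97, 96], [113, 106, 104]]
[[222, 212, 204], [247, 242, 238], [251, 248, 245], [252, 249, 246], [248, 239, 232], [221, 183, 159], [207, 148, 107], [214, 149, 101], [216, 150, 101], [217, 151, 101], [215, 148, 98], [211, 145, 96], [206, 142, 96], [195, 137, 97], [171, 130, 100], [155, 136, 121], [186, 174, 164], [239, 231, 225], [253, 251, 249], [254, 253, 252], [253, 251, 249], [246, 240, 235]]
```

```bash

python3 -m crank '{"offset":[[-1.4,0,2],[0,0,3],[0,0,3],[0,0,3],[0,0,2],[0,0,0],[0,0,0],[0,0,0],[0,0,0]],"twist":[[0,0,0],[0,0,0],[0,0,0],[0,0,0],[0,0,0],[0,0,0],[0,0,0],[0,0,0],[0,0,0]],"fingers":[-0.6,-0.6,-0.6,-0.6,-0.6,-0.6,-0.6,-0.6,-0.6]}' 18
python3 - <<'E'
from h import *
plan(.4982,-.1717,.1138,-14.3)
p,d=capture('side'); np.savez('s13.npz',p=p,d=d)
cv2.imwrite('pics/s13.png',cv2.resize(p[190:240,275:325],None,fx=12,fy=12,interpolation=cv2.INTER_CUBIC)[:,:,::-1])
E
```

```text
time: 21.3
ee_pos: [0.498, -0.1712, 0.1319]
eef_rot: [0.789, 0.614, 0.0, 0.0]
wrist_force: [-0.2, 0.2, -1.1]
opening: 0.335
t 21.3 pos [ 0.498  -0.1712  0.1319] jawang -14.27 open 0.335 F [-0.2  0.2 -1.1] j [-0.5   0.18  1.74  0.    1.23 -0.25]
offset_tool_mm (now axes) [-0.4  0.3 18.1] after twist [-0.4  0.3 18.1] twist [0.0003 0.0001 0.0006]
```

View pics/s13.png

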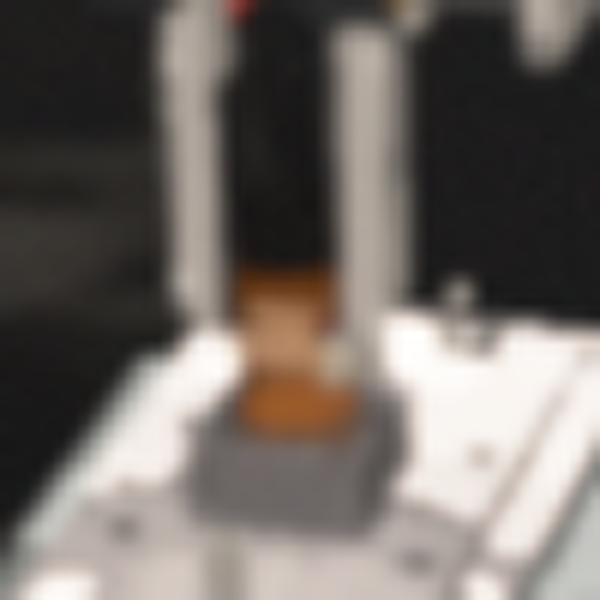

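The foot is inside the socket, hidden behind the front rim at row ~438 of the crop, with no contact force. Lowering the rest of the way.

```bash

python3 -m crank '{"offset":[[0,0.3,3],[0,0,3],[0,0,3],[0,0,3],[0,0,2],[0,0,2],[0,0,0],[0,0,0],[0,0,0],[0,0,0]],"twist":[[0,0,0],[0,0,0],[0,0,0],[0,0,0],[0,0,0],[0,0,0],[0,0,0],[0,0,0],[0,0,0],[0,0,0]],"fingers":[-0.6,-0.6,-0.6,-0.6,-0.6,-0.6,-0.6,-0.6,-0.6,-0.6]}' 18
python3 -c "
from h import *
plan(.4982,-.1717,.1138,-14.3)"
```

```text
time: 22.18
ee_pos: [0.4984, -0.1713, 0.116]
eef_rot: [0.789, 0.614, 0.0, 0.0]
wrist_force: [0.0, -0.1, -0.6]
opening: 0.335
t 22.18 pos [ 0.4984 -0.1713  0.116 ] jawang -14.27 open 0.335 F [ 0.  -0.1 -0.6] j [-0.5   0.2   1.75  0.    1.19 -0.25]
offset_tool_mm (now axes) [-0.4 -0.1  2.2] after twist [-0.4 -0.1  2.2] twist [0.0004 0.0001 0.0006]
```

```bash

python3 -m crank '{"offset":[[0,0,1],[0,0,1],[0,0,0.5],[0,0,0],[0,0,0],[0,0,0]],"twist":[[0,0,0],[0,0,0],[0,0,0],[0,0,0],[0,0,0],[0,0,0]],"fingers":[-0.6,-0.6,-0.6,-0.6,-0.6,-0.6]}' 18
python3 -c "
from h import *
plan(.4982,-.1717,.1138,-14.3)"
```

```text
time: 22.68
ee_pos: [0.4984, -0.1714, 0.1136]
eef_rot: [0.789, 0.614, 0.0, 0.0]
wrist_force: [-0.4, 0.5, 2.5]
opening: 0.335
t 22.68 pos [ 0.4984 -0.1714  0.1136] jawang -14.26 open 0.335 F [-0.4  0.5  2.5] j [-0.5   0.2   1.75 -0.    1.19 -0.25]
offset_tool_mm (now axes) [-0.3 -0.1 -0.2] after twist [-0.3 -0.1 -0.2] twist [0.0005 0.0002 0.0006]
```

It contacts at the expected height of 0.1136 with about 3 N. Release and rise.

```bash

python3 -m crank '{"offset":[[0,0,-0.3],[0,0,0],[0,0,0],[0,0,0],[0,0,0],[0,0,0],[0,0,-5],[0,0,-15],[0,0,-25],[0,0,-25],[0,0,-25],[0,0,-25],[0,0,-10],[0,0,0],[0,0,0]],"twist":[[0,0,0],[0,0,0],[0,0,0],[0,0,0],[0,0,0],[0,0,0],[0,0,0],[0,0,0],[0,0,0],[0,0,0],[0,0,0],[0,0,0],[0,0,0],[0,0,0],[0,0,0]],"fingers":[-0.4,-0.2,0,0.3,0.3,0.3,0.3,0.3,0.3,0.3,0.3,0.3,0.3,0.3,0.3]}'
python3 - <<'E'
from h import *
plan(.4982,-.1717,.1138,-14.3)
p,d=capture('side'); np.savez('s14.npz',p=p,d=d)
cv2.imwrite('pics/s14.png',cv2.resize(p[150:290,240:380],None,fx=4.2,fy=4.2,interpolation=cv2.INTER_CUBIC)[:,:,::-1])
W=cloud('side',d)
psi=np.radians(-14.35);ex=np.array([np.cos(psi),np.sin(psi)]);ey=np.array([-np.sin(psi),np.cos(psi)])
L=W[...,:2]-[.4982,-.1697];lx,ly=L@ex*1e3,L@ey*1e3;z=W[...,2]*1e3
k=(abs(lx)<20)&(abs(ly)<20)&(z>112)&(z<205);print('top z',z[k].max())
for lo,hi in((112,125),(125,140),(160,180),(180,195)):
    q=k&(z>lo)&(z<hi);print(lo,q.sum(),np.percentile(lx[q],[3,50,97]).round(1),np.percentile(ly[q],[3,50,97]).round(1))
for a,b in((-80,-40),(40,80)):
  for x0 in(-45,15):
    q=(lx>x0)&(lx<x0+30)&(ly>a)&(ly<b)&(z>70)&(z<95);print('plate',np.median(z[q]).round(1))
E
```

```text
time: 23.93
ee_pos: [0.4982, -0.1712, 0.2434]
eef_rot: [0.789, 0.614, 0.0, 0.0]
wrist_force: [-0.1, -0.8, -0.7]
opening: 0.651
t 23.93 pos [ 0.4982 -0.1712  0.2434] jawang -14.27 open 0.651 F [-0.1 -0.8 -0.7] j [-0.5   0.08  1.61 -0.    1.45 -0.25]
offset_tool_mm (now axes) [-4.000e-01  1.000e-01  1.296e+02] after twist [ -0.4   0.2 129.6] twist [0.0004 0.0001 0.0006]
top z 190.60039662998162
112 43 [-10.6   6.8  18.2] [-17.5 -12.    3.9]
125 47 [-10.3   6.8  16.6] [-17.7 -11.8   2.9]
160 29 [-3.9  4.3  9.5] [-8.8 -5.8  0.5]
180 15 [-4.   3.5  8. ] [-8.8 -3.   1.2]
plate 83.0
plate 82.7
plate 83.6
plate 83.2
```

View pics/s14.png

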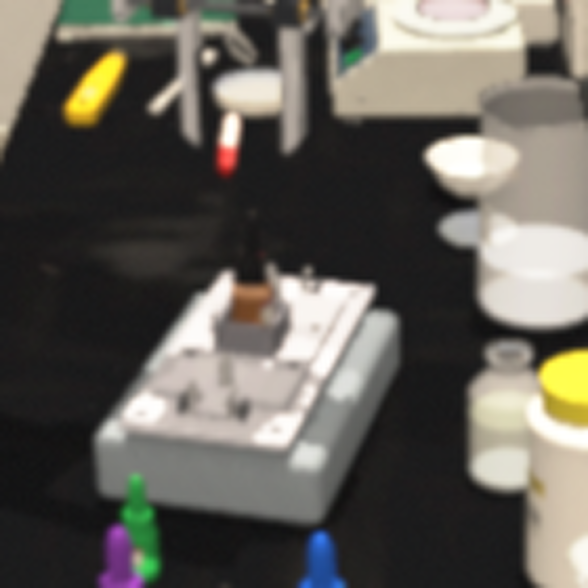

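```bash
python3 -c "
from plant import *
print(finish_job())"
```

```text
the job is handed in; nothing more can be done
None
```

I did both parts and handed the job in after about 24 s of the 64 s. The hand-in reports no verdict, so what follows rests on my own last checks.

**Carrier:** I hung it over both pins and pressed it down past the clips. After that, about 12 N of extra push moved it no further. After release the plate top measured 82.7–83.6 mm on all sides, against the 83 mm expected when it lies flat.

**Bottle:** I stood the larger amber bottle in the socket. It met the floor at the expected height with about 3 N. After I let go, its top measured 190.6 mm, against 190 mm expected. It stood upright, with the gripper about 53 mm clear above it.

**Bystanders:** The sample bottle still stood in place in the last side picture. I did not re-measure it, the dish or the marker pen, but nothing was worked near them.

**Disagreements between readings:**
- The side camera read about 1–2 mm further toward +x than the top camera and the robot's own position.
- The bottle's depth reading in the grip differed from the gripper position by about 2–4 mm along y. I made up for about 1–2 mm of this before lowering it.
- The last side-view reading put the bottle's axis about 2–3.5 mm off the socket centre in x. That includes the camera's bias, and is well under the 12 mm allowed.

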